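Clamp the card and set the gauge arm of a strip jig

ROBOT

A 6-joint arm with a two-finger parallel gripper is mounted at the origin on the work surface. World frame = base frame: x ahead of the robot, y to its left, z up, the work surface at z = 0. Lengths are in m, angles in degrees, forces in N, time in s.
With the tool pointing down it reaches from about 0.4 to 0.825 m from the base axis. Payload 7 kg.
Tool frame: the origin (TCP) lies between the finger pads; the fingertips stand 19 mm ahead of it and the grasp point (between the pads) is the TCP (r.finger_overhang is the distance from the TCP to the fingertips, in m); z points along the fingers, y is the direction in which the jaws open and shut (so a half turn about z gives the same grasp; the last joint's range is limited). The gripper opens to 88 mm and grips with 3 to 60 N. Pads are 19 mm wide; open, the fingers measure 130 mm over their backs; the gripper's body (78 mm by 193 mm) begins 47 mm behind the grasp point.
Start: joints at [16.507, 20.546, 0.682, 0, -70.136, -16.507], TCP at [0.675, -0, 0.207] pointing down, gripper open.
Joint ranges: [-176.03, 176.03], [-82.01, 121.73], [-58.28, 71.71], [-173.87, 95.51], [-174.79, -0.11], [-173.66, 173.66]. Speed limits (degrees/s): [136.94, 136.94, 172.46, 180, 180, 180].

INTERFACE

Orientations are given as [roll, pitch, yaw] about the fixed x, y, z axes, in that order (R = Rz(yaw) Ry(pitch) Rx(roll)).
In Python, from plant import r, optics gives the robot as it stands. The module is installed in compiled form; this text tells all that it offers.
- The arm moves only by the tool step_arm, never from a script. Its argument "increments" is a list of rows, each an object of numbers: "tx", "ty", "tz": the shift along the world's x, y, z in mm; "ax", "ay", "az": the turn, a rotation vector about the world's x, y, z in degrees; "claw": the gripper command: -1 is shut, 1 is fully open, values between are in proportion. In form: [{"tx": .., "ty": .., "tz": .., "ax": .., "ay": .., "az": .., "claw": ..}, ...]. A call has 1 to 12 rows; each row shifts and turns the commanded pose from where the row before left it; what a row does not reach is not made up. A row lasts 1/10 s, in which the tool goes at most 50 mm and 8.59 degrees, less where a joint would pass 70% of its speed; a pose out of reach is approached as far as the arm can. A call with a gripper value outside its range is refused whole. The fingers move at their own pace and stop on an object; "newtons" is the grip in N (left out, the last holds). Time passes only in rows, so rows that do not move let the fingers close. It gives the time, the measured TCP pose, the force and the opening at its end, in the units of the state.
- r.get_state(): the state, without advancing time (a new reading comes with each control period).
- optics.capture(name): name is "scene" or "side" or "wrist"; returns a dict with "image" (384x512x3 uint8, blue, green, red), "depth" (384x512 float32, m along the optical axis (not along the pixel's ray), 0 where there is no reading), "fx", "fy", "cx", "cy" (pixels), "R" (3x3) and "t" (3): a world point X has camera coordinates R X + t. Camera axes: x right, y down, z forward; pixel columns grow to the right and rows downward; lengths in m; the calibration is good to about 2 mm. A picture is of the moment at which its call begins.
- r.close_job(): hands the job in, once; it reports no verdict.
The state is a dict: "time_s": time; "joints": joint angles; "qd": joint speeds; "joint_torque": joint torques, N m; "tcp_pos": TCP position; "eef_rot": TCP orientation; "contact_force": force on the tool from outside, world axes, zero at the start; "moment": the same for the moment, N m; "gripper_width": finger opening in m.
Only numpy, scipy, OpenCV 4.12 (cv2) and the standard library are available. Lean on these libraries where they do the work, as an engineer would, in place of code of your own. Each camera call takes 0.05 s, during which the arm holds its last target. There are 200 camera calls.

TASK

Get the strip jig ready for marking the card: first press both hinged clamp straps down until each one's catch holds it shut by itself. Then squeeze in the lock button on the head of the telescoping gauge arm where it stands, so as to release it, draw the arm out until its pointer lines up with the point of the marker clip on the scale, and finish while still gripping the head there with the button squeezed in, since a spring pulls the arm back. Leave all the loose things as they are.

Things in the scene. Friction and masses are not known exactly. Their poses are not given: they have to be found in the camera images.
- jig: fixed plywood board 230 x 400 x 18 mm (x, y, z); origin at the centre of its underside, on the table. Its x points from the gauge arm (near side) to the strap hinges (far side), its y the way the arm extends. A card lies on the far half, its top 20 mm above the table. Between the straps' free ends and the arm stand two catch posts 36 mm high. 'Jig (x, y, z)' below: this frame, mm.
- strap_left: steel clamp strap 50 mm wide (y), 8 thick, its free end 70 from its hinge; origin on the hinge axis, at jig (100, 70, 25). Shut, it lies flat towards the jig's -x, top 29 mm above the table. Pressed straight down at mid width 45 mm from the hinge axis, at jig (55, 70), it shuts with 5 to 8 N; a sprung ball on a post at its free end (16 wide, jig x 9 to 17) then holds it.
- strap_right: the second clamp strap, identical; origin on the hinge axis, at jig (100, -110, 25); press point jig (55, -110)
- hinge_left (a joint): opening angle of strap_left in rad: 0 = shut flat; starts 0.6 to 0.8, sprung open; caught, it stays within 0.03 of 0; let go before the catch takes it, it springs up again
- hinge_right (a joint): the same for strap_right
- head: grey block 30 x 26 x 58 mm (x, y, z) at the arm's end, axes as the jig's; origin amid its x and y, at jig (-50, 20 + extension, 22); spans 2 to 60 mm above the origin. Lock button on its +x face; low cross-bar (up to 30 mm above the table) with pointer to -x and marking edge to +x. Grip from above across x, 40 mm above the origin: one finger on the button, one on the plain -x face.
- gauge (a joint): extension of the gauge arm in m along the jig's +y, 0 = home, 0.165 = fully out. Starts home (0), where the lock stops it (after 0.5 mm of play) while the button is out; once released it slides freely against a weak spring (2 to 3 N) that draws it back when let go. A 12 mm rod joins the head to the sleeve on its -y side.
- button (a joint): travel of the lock button in m: 0 = out (arm locked at home), 0.005 = fully in (arm free); free above 0.003. Moves to the head's -x; 5 N to start, 8 N fully in: grip with 20 N or more. Black block 18 wide (y), 28 mm high, centred 40 above the head's origin, 8 mm proud: 38 mm across head and button, 33 when in (its middle then 1.5 mm to +x of the head's origin).
- pointer (a point): tip of the steel pointer on the head's cross-bar, 40 mm to -x of the head's origin and 28 mm above the table; it moves with the head
- marker: dark steel clip 20 x 12 x 10 mm fixed on the scale (ticks every 10 mm), its point towards the arm's pointer; axes as the jig's, origin on its underside, 18.5 mm above the table, in line with its point; the pointer is on the mark when its y in this frame is 0, that is at extension = marker's jig y less 20 mm
- spool_a: one of two small ribbon spools, 40 mm across, 24 mm high, loose on the card between the two straps; origin at the centre of its underside; leave alone
- spool_b: the other ribbon spool, same size, loose on the table beside the jig; origin at the centre of its underside; leave alone
- folder: pale wooden paper folder, 20 x 140 x 6 mm, loose on the table in front of the jig; origin at the centre of its underside; leave alone
- glue: white glue bottle, 44 mm across, 120 mm high; origin at the centre of its underside; leave alone
- jar: open glass jar, 72 mm across, 90 mm high; origin at the centre of its underside; leave alone
- tape: yellow roll of tape lying flat, 104 mm across, 35 mm high; origin at the centre of its underside; leave alone
- bowl: steel mixing bowl, 170 mm across, 75 mm high; origin at the centre of its underside; leave alone

How it is judged:
By the outcome, as a careful person would: the job done as asked, in the order asked, and still so for the second after the job is handed in, while the arm keeps its last pose, push and grip.
It also fails if it takes over 54 s, if anything falls off the work surface, if the arm or the gripper's body presses on something with over 40 N, if the wrist force passes 120 N, or if a joint passes its speed limit or range.

## Working session

There is one attempt and no reset: what is moved stays moved. The work goes in short steps, Python scripts to look and compute and a tool call to move; the robot and the scene stay as the last step left them, time stands still between calls to the robot, and variables do not carry over. Pictures are saved under pics/ and viewed, about 8 in all and at most 12, crops included, and the job is handed in when it is done.

Besides the shell and the picture viewer there is one more tool, called after ">>>" as name([rows], argument=value, ...), one row to a line, values as JSON. step_arm: Moves the arm, as the interface text tells. Its arguments: {"type":"object","properties":{"increments":{"type":"array","items":{"type":"object","properties":{"tx":{"type":"number"},"ty":{"type":"number"},"tz":{"type":"number"},"ax":{"type":"number"},"ay":{"type":"number"},"az":{"type":"number"},"claw":{"type":"number"}}}},"newtons":{"type":"number"}},"required":["increments"]}

```bash
mkdir -p pics; cat > h.py <<'E'
import numpy as np, cv2
from plant import r, optics
def cap(n,save=None):
    c=optics.capture(n)
    np.savez('last_%s.npz'%n,**{k:np.asarray(v) for k,v in c.items()})
    if save: cv2.imwrite('pics/'+save,c['image'])
    return c
def ray(c,u,v,z):
    R=np.array(c['R']);t=np.array(c['t'])
    o=-R.T@t; d=R.T@np.array([(u-c['cx'])/c['fx'],(v-c['cy'])/c['fy'],1.])
    return o+d*(z-o[2])/d[2]
def proj(c,X):
    p=np.array(c['R'])@np.array(X,float)+np.array(c['t'])
    return np.array([c['fx']*p[0]/p[2]+c['cx'],c['fy']*p[1]/p[2]+c['cy']])
def ld(n): return dict(np.load('last_%s.npz'%n))
def cloud(c):
    v,u=np.mgrid[:c['depth'].shape[0],:c['depth'].shape[1]]
    d=c['depth']; P=np.stack([(u-c['cx'])/c['fx']*d,(v-c['cy'])/c['fy']*d,d],-1)
    return (P-np.array(c['t']))@np.array(c['R'])
E
python3 - <<'E'
from h import *
a=cap('scene','scene0.png')['image'];b=cap('side','side0.png')['image']
print(r.get_state())
for n in('scene','side'):
    c=ld(n);print(n,-c['R'].T@c['t'],c['R'][2])
E
```

```text
{'time_s': 0.1, 'joints': array([ 1.65054780e+01,  2.05867411e+01,  6.38462122e-01, -1.54799176e-02,
       -7.01358484e+01, -1.65066951e+01]), 'qd': array([-0.05380822, -0.10036149,  0.18580479,  0.04746615,  0.05774872,
        0.12267033]), 'joint_torque': array([-1.42273191e-03, -5.84165347e+01,  2.93752134e+01,  7.01551259e+00,
        1.01412315e-02, -6.66964229e-05]), 'tcp_pos': array([ 6.74533424e-01, -6.17427050e-05,  2.05825895e-01]), 'eef_rot': array([ 1.79915205e+02, -9.95166247e-03, -9.00064804e+01]), 'contact_force': array([ 0.06576975, -0.27465716, -0.191092  ]), 'moment': array([-0.03989172, -0.02186127, -0.03207763]), 'gripper_width': 0.08769985275749739}
scene [1.1522512  0.62822079 1.272901  ] [-0.4075339  -0.41172221 -0.81510793]
side [ 0.0607461  -0.52250673  0.9754941 ] [ 0.41783282  0.44893044 -0.78985897]
```

View pics/scene0.png

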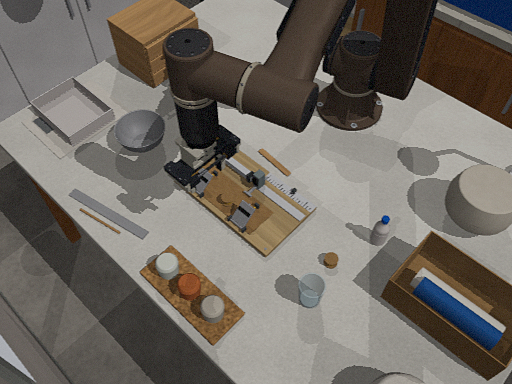

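View pics/side0.png

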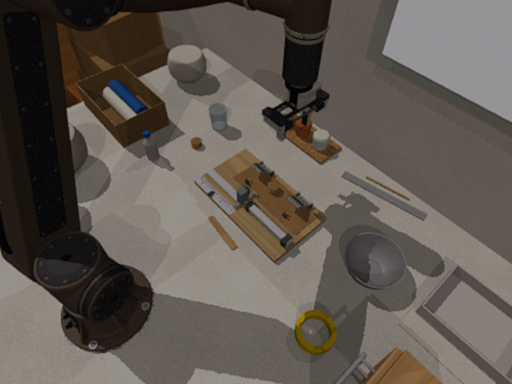

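The scene view (jig around (240,200)) and the side view (jig around (260,205), corners about (195,185), (250,150), (325,215), (278,257)) both show the jig. Next I'll enlarge these and add the wrist view.

```bash
python3 - <<'E'
from h import *
s=ld('scene')['image'][140:260,160:325]; d=ld('side')['image'][145:262,185:332]
w=cap('wrist')
cv2.imwrite('pics/wrist0.png',cv2.resize(w['image'],(768,576)))
R=lambda i:cv2.resize(i,(400,290),interpolation=cv2.INTER_CUBIC)
cv2.imwrite('pics/crop0.png',np.vstack([cv2.resize(d,(735,585),interpolation=cv2.INTER_CUBIC)]))
c=w;print(-c['R'].T@c['t'],c['R'])
E
```

```text
[ 0.67451833 -0.08051403  0.38369438] [[-9.99998725e-01 -8.88328715e-05  1.59421043e-03]
 [ 3.96286408e-04  9.53401633e-01  3.01703777e-01]
 [-1.54672404e-03  3.01704024e-01 -9.53400383e-01]]
```

View pics/wrist0.png

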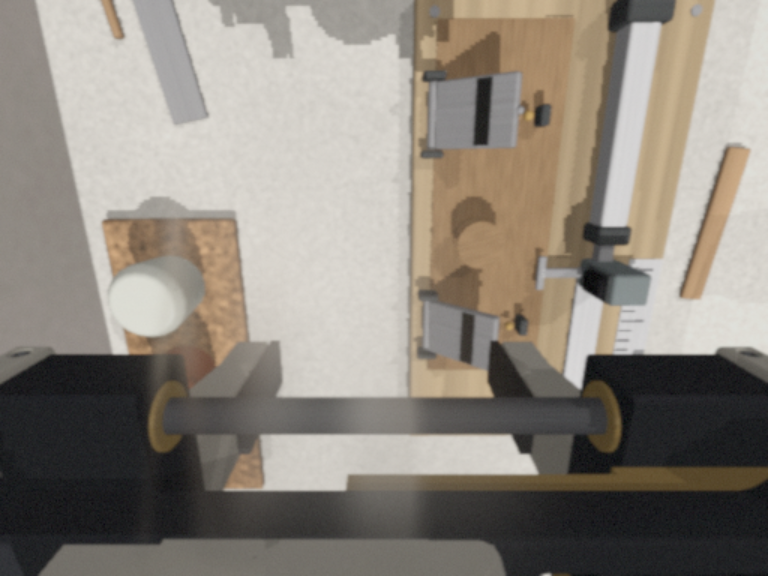

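View pics/crop0.png

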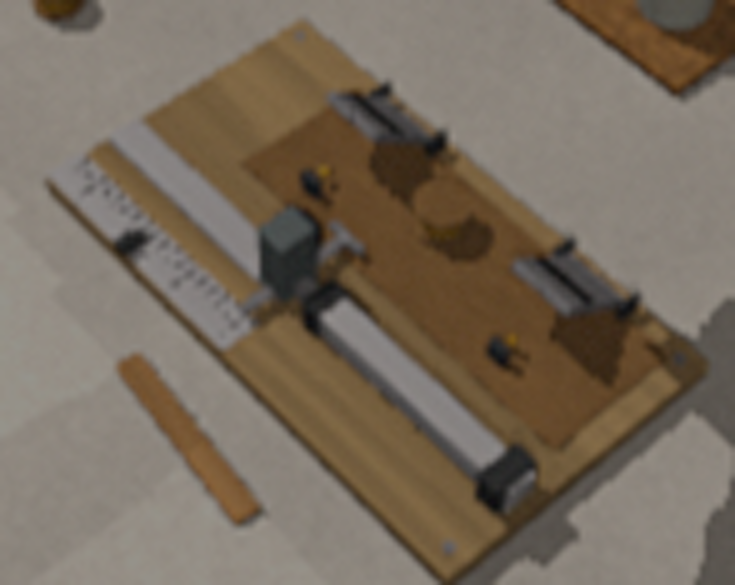

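The wrist view shows the far-edge straps at (475,115) and (460,330), the head at (615,280) and spool_a between the straps. The side crop shows the board corners (303,20), (50,182), (445,575), (705,365) and the marker clip near (130,242).

```bash
python3 - <<'E'
from h import *
c=ld('side')
obj=np.array([[115,200],[-115,200],[-115,-200],[115,-200]])/1000.
px=np.array([[303,20],[50,182],[445,575],[705,365]])/5.+[185,145]
P=np.array([ray(c,u,v,.018)[:2] for u,v in px]);print(P)
# 2d rigid fit
oc=obj-obj.mean(0);pc=P-P.mean(0)
th=np.arctan2((oc[:,0]*pc[:,1]-oc[:,1]*pc[:,0]).sum(),(oc*pc).sum());R=np.array([[np.cos(th),-np.sin(th)],[np.sin(th),np.cos(th)]])
T=P.mean(0);print('yaw',np.degrees(th),'T',T,'res',(R@oc.T).T+T-P)
m=ray(c,185+130/5,145+242/5,.026)[:2];print('marker',m,R.T@(m-T))
# top-down rectified from wrist later; depth-based checks
for n in('side','scene'):
    k=ld(n);X=cloud(k);m=(np.abs(X[...,0]-T[0])<.2)&(np.abs(X[...,1]-T[1])<.3)&(k['depth']>0)
    J=(X[m][:,:2]-T)@R
    Z=X[m][:,2]
    b=(Z>.012)&(Z<.025)&(abs(J)<[.13,.22]).all(1)
    print(n,b.sum(),np.percentile(J[b],[1,99],axis=0),np.median(Z[b]))
    h=(Z>.06)&(Z<.084)&(abs(J[:,0]+.05)<.04)&(abs(J[:,1]-.02)<.05)
    print(' head',h.sum(),J[h].min(0) if h.any() else '',J[h].max(0) if h.any() else '')
    q=(Z>.032)&(Z<.12)&(J[:,0]>0)&(J[:,0]<.13)&(abs(J[:,1])<.2)
    for y0 in(.07,-.11):
        s=q&(abs(J[:,1]-y0)<.04)&(J[:,0]>.02)
        if s.any(): print(' strap',y0,s.sum(),np.percentile(J[s],[2,50,98],axis=0),np.percentile(Z[s],[2,98]))
E
```

```text
[[ 0.64644423  0.19085265]
 [ 0.41956782  0.18676434]
 [ 0.42211127 -0.20164266]
 [ 0.64459998 -0.20324858]]
yaw 0.11705679862615807 T [ 0.53318083 -0.00681856] res [[ 0.00132775  0.00256332]
 [-0.00179536  0.00618173]
 [-0.0035216  -0.00541043]
 [ 0.00398921 -0.00333462]]
marker [0.42669969 0.10563434] [-0.10625117  0.11267021]
side 5726 [[-0.11279585 -0.19606859]
 [ 0.11287097  0.19653114]] 0.01793194581426396
 head 112 [-0.06414813  0.00795925] [-0.02622193  0.03213475]
 strap 0.07 131 [[0.02438717 0.04218493]
 [0.06608993 0.06801467]
 [0.10352696 0.09938083]] [0.03226031 0.0726554 ]
 strap -0.11 166 [[ 0.04427802 -0.13559693]
 [ 0.06675954 -0.11061628]
 [ 0.10432205 -0.07964741]] [0.03308732 0.06976294]
scene 5172 [[-0.10886536 -0.13393168]
 [ 0.1171483   0.20039169]] 0.018489717079755108
 head 120 [-0.0618856   0.00725699] [-0.02249489  0.03639057]
 strap 0.07 366 [[0.0496185  0.0458443 ]
 [0.07538023 0.07370647]
 [0.10799312 0.10027459]] [0.03265701 0.07346514]
 strap -0.11 212 [[ 0.04558155 -0.13139908]
 [ 0.07084092 -0.0969571 ]
 [ 0.10080191 -0.07752283]] [0.03229467 0.07089768]
```

Jig pose: centre (0.533, -0.007), yaw about 0. The current jaw direction (along x) suits every step. I'll start with the left strap.

>>> step_arm([
  {"tx": -22,"ty": 16,"tz": -15,"claw": -1},
  {"tx": -22,"ty": 16,"tz": -15,"claw": -1},
  {"tx": -22,"ty": 16,"tz": -15,"claw": -1},
  {"tx": -20,"ty": 15,"tz": -15,"claw": -1},
  {"tz": -25,"claw": -1},
  {"tz": -10,"claw": -1},
  {"claw": -1},
  {"claw": -1},
  {"claw": -1},
], newtons=20)

```text
$.increments[0]: bad value
```

>>> step_arm([
  {"tx": -22,"ty": 16,"tz": -15,"ax": 0,"ay": 0,"az": 0,"claw": -1},
  {"tx": -22,"ty": 16,"tz": -15,"ax": 0,"ay": 0,"az": 0,"claw": -1},
  {"tx": -22,"ty": 16,"tz": -15,"ax": 0,"ay": 0,"az": 0,"claw": -1},
  {"tx": -20,"ty": 15,"tz": -15,"ax": 0,"ay": 0,"az": 0,"claw": -1},
  {"tx": 0,"ty": 0,"tz": -25,"ax": 0,"ay": 0,"az": 0,"claw": -1},
  {"tx": 0,"ty": 0,"tz": -10,"ax": 0,"ay": 0,"az": 0,"claw": -1},
  {"tx": 0,"ty": 0,"tz": 0,"ax": 0,"ay": 0,"az": 0,"claw": -1},
  {"tx": 0,"ty": 0,"tz": 0,"ax": 0,"ay": 0,"az": 0,"claw": -1},
], newtons=20)

```text
time_s: 0.95
tcp_pos: [0.5897, 0.0627, 0.1121]
eef_rot: [-180.0, -0.0, -90.0]
contact_force: [0.5, -0.1, 0.4]
gripper_width: 0.0291
```

>>> step_arm([
  {"tx": 0,"ty": 0,"tz": 0,"ax": 0,"ay": 0,"az": 0,"claw": -1},
  {"tx": 0,"ty": 0,"tz": 0,"ax": 0,"ay": 0,"az": 0,"claw": -1},
  {"tx": 0,"ty": 0,"tz": 0,"ax": 0,"ay": 0,"az": 0,"claw": -1},
  {"tx": 0,"ty": 0,"tz": 0,"ax": 0,"ay": 0,"az": 0,"claw": -1},
  {"tx": 0,"ty": 0,"tz": -10,"ax": 0,"ay": 0,"az": 0,"claw": -1},
  {"tx": 0,"ty": 0,"tz": -10,"ax": 0,"ay": 0,"az": 0,"claw": -1},
  {"tx": 0,"ty": 0,"tz": -10,"ax": 0,"ay": 0,"az": 0,"claw": -1},
  {"tx": 0,"ty": 0,"tz": -10,"ax": 0,"ay": 0,"az": 0,"claw": -1},
  {"tx": 0,"ty": 0,"tz": -8,"ax": 0,"ay": 0,"az": 0,"claw": -1},
  {"tx": 0,"ty": 0,"tz": -6,"ax": 0,"ay": 0,"az": 0,"claw": -1},
  {"tx": 0,"ty": 0,"tz": -4,"ax": 0,"ay": 0,"az": 0,"claw": -1},
])

```text
time_s: 2.05
tcp_pos: [0.5886, 0.0628, 0.0529]
eef_rot: [179.9, -0.0, -90.0]
contact_force: [-5.4, -0.0, 5.1]
gripper_width: 0.0006
```

>>> step_arm([
  {"tx": 0,"ty": 0,"tz": -2,"ax": 0,"ay": 0,"az": 0,"claw": -1},
  {"tx": 0,"ty": 0,"tz": -2,"ax": 0,"ay": 0,"az": 0,"claw": -1},
  {"tx": 0,"ty": 0,"tz": -1,"ax": 0,"ay": 0,"az": 0,"claw": -1},
  {"tx": 0,"ty": 0,"tz": 0,"ax": 0,"ay": 0,"az": 0,"claw": -1},
])

```text
time_s: 2.45
tcp_pos: [0.5894, 0.0631, 0.0489]
eef_rot: [-179.9, 0.0, -90.0]
contact_force: [0.1, 0.1, -0.4]
gripper_width: 0.0006
```

>>> step_arm([
  {"tx": 0,"ty": 0,"tz": -1,"ax": 0,"ay": 0,"az": 0,"claw": -1},
  {"tx": 0,"ty": 0,"tz": -0.5,"ax": 0,"ay": 0,"az": 0,"claw": -1},
  {"tx": 0,"ty": 0,"tz": 0,"ax": 0,"ay": 0,"az": 0,"claw": -1},
])

```text
time_s: 2.75
tcp_pos: [0.5891, 0.063, 0.0472]
eef_rot: [-180.0, 0.0, -90.0]
contact_force: [0.9, -0.2, 0.6]
gripper_width: 0.0007
```

>>> step_arm([
  {"tx": 0,"ty": 0,"tz": 25,"ax": 0,"ay": 0,"az": 0,"claw": -1},
  {"tx": 0,"ty": 0,"tz": 40,"ax": 0,"ay": 0,"az": 0,"claw": -1},
  {"tx": 0,"ty": -45,"tz": 0,"ax": 0,"ay": 0,"az": 0,"claw": -1},
  {"tx": 0,"ty": -45,"tz": 0,"ax": 0,"ay": 0,"az": 0,"claw": -1},
  {"tx": 0,"ty": -45,"tz": 0,"ax": 0,"ay": 0,"az": 0,"claw": -1},
  {"tx": 0,"ty": -45,"tz": 0,"ax": 0,"ay": 0,"az": 0,"claw": -1},
  {"tx": 0,"ty": 0,"tz": 0,"ax": 0,"ay": 0,"az": 0,"claw": -1},
  {"tx": 0,"ty": 0,"tz": 0,"ax": 0,"ay": 0,"az": 0,"claw": -1},
])

```text
time_s: 3.55
tcp_pos: [0.5889, -0.1183, 0.1121]
eef_rot: [-180.0, 0.0, -90.1]
contact_force: [0.2, 0.7, 0.2]
gripper_width: 0.0005
```

```bash
python3 - <<'E'
from h import *
w=cap('wrist');s=cap('side')
R=lambda i:cv2.resize(i,(750,560),interpolation=cv2.INTER_CUBIC)
cv2.imwrite('pics/wrist1.png',R(w['image']))
E
```

```text
(no output)
```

View pics/wrist1.png

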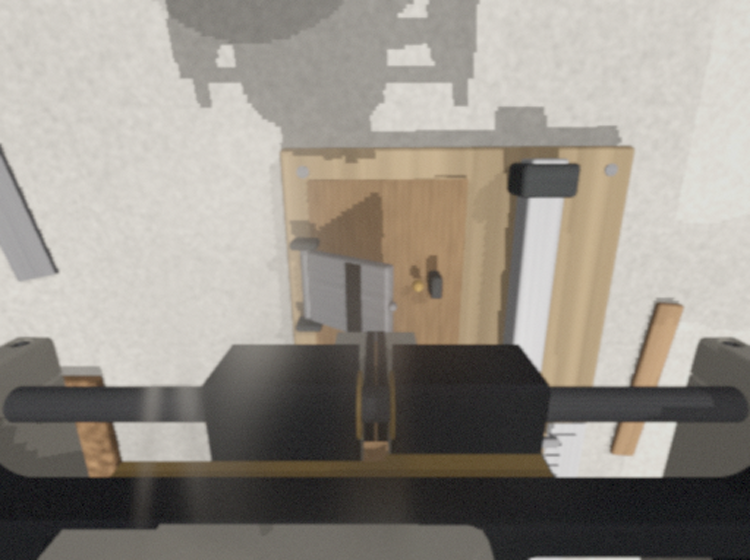

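The wrist view shows the right strap still open at (345,290), with the fingertips hidden near (375,340). The near board corners are at (281,150) and (632,148), which I'll use to check the pose.

```bash
python3 - <<'E'
from h import *
c=ld('wrist');k=512/750
for u,v,z in[(281,150,.018),(632,148,.018),(303,172,.018),(611,170,.018),(435,273,.036),(300,245,.03),(308,325,.03)]: print(ray(c,u*k,v*k,z))
k=ld('side');X=cloud(k);J=X[...,:2]-[.533,-.007]
for y0 in(.07,-.11):
  m=(abs(J[...,1]-y0)<.02)&(J[...,0]>.035)&(J[...,0]<.09)&(k['depth']>0)&(X[...,2]<.08);print(y0,m.sum(),np.percentile(X[...,2][m],[5,50,95]))
E
```

```text
[ 0.64858923 -0.20142514  0.018     ]
[ 0.42418546 -0.20210189  0.018     ]
[ 0.63527649 -0.18779747  0.018     ]
[ 0.43524937 -0.18857066  0.018     ]
[ 0.54933231 -0.12445778  0.036     ]
[ 0.63777893 -0.14204998  0.03      ]
[ 0.63552759 -0.08507526  0.03      ]
0.07 197 [0.01619012 0.02306755 0.06439087]
-0.11 232 [0.01688701 0.02139121 0.06815507]
```

>>> step_arm([
  {"tx": 1,"ty": 4,"tz": -10,"ax": 0,"ay": 0,"az": 0,"claw": -1},
  {"tx": 0,"ty": 0,"tz": -10,"ax": 0,"ay": 0,"az": 0,"claw": -1},
  {"tx": 0,"ty": 0,"tz": -10,"ax": 0,"ay": 0,"az": 0,"claw": -1},
  {"tx": 0,"ty": 0,"tz": -10,"ax": 0,"ay": 0,"az": 0,"claw": -1},
  {"tx": 0,"ty": 0,"tz": -8,"ax": 0,"ay": 0,"az": 0,"claw": -1},
  {"tx": 0,"ty": 0,"tz": -6,"ax": 0,"ay": 0,"az": 0,"claw": -1},
  {"tx": 0,"ty": 0,"tz": -4,"ax": 0,"ay": 0,"az": 0,"claw": -1},
  {"tx": 0,"ty": 0,"tz": -3,"ax": 0,"ay": 0,"az": 0,"claw": -1},
  {"tx": 0,"ty": 0,"tz": -2,"ax": 0,"ay": 0,"az": 0,"claw": -1},
  {"tx": 0,"ty": 0,"tz": -1,"ax": 0,"ay": 0,"az": 0,"claw": -1},
  {"tx": 0,"ty": 0,"tz": -0.7,"ax": 0,"ay": 0,"az": 0,"claw": -1},
  {"tx": 0,"ty": 0,"tz": 0,"ax": 0,"ay": 0,"az": 0,"claw": -1},
])

```text
time_s: 4.85
tcp_pos: [0.5896, -0.1131, 0.0476]
eef_rot: [180.0, 0.0, -90.0]
contact_force: [-1.8, 0.9, 1.5]
gripper_width: 0.0001
```

>>> step_arm([
  {"tx": 0,"ty": 0,"tz": -1.5,"ax": 0,"ay": 0,"az": 0,"claw": -1},
  {"tx": 0,"ty": 0,"tz": 0,"ax": 0,"ay": 0,"az": 0,"claw": -1},
  {"tx": 0,"ty": 0,"tz": 30,"ax": 0,"ay": 0,"az": 0,"claw": -1},
  {"tx": 0,"ty": 0,"tz": 45,"ax": 0,"ay": 0,"az": 0,"claw": -1},
  {"tx": 0,"ty": 0,"tz": 45,"ax": 0,"ay": 0,"az": 0,"claw": 1},
  {"tx": -25,"ty": 25,"tz": 25,"ax": 0,"ay": 0,"az": 0,"claw": 1},
  {"tx": -25,"ty": 25,"tz": 5,"ax": 0,"ay": 0,"az": 0,"claw": 1},
  {"tx": -25,"ty": 25,"tz": 0,"ax": 0,"ay": 0,"az": 0,"claw": 1},
  {"tx": -25,"ty": 20,"tz": 0,"ax": 0,"ay": 0,"az": 0,"claw": 1},
  {"tx": -4,"ty": 0,"tz": 0,"ax": 0,"ay": 0,"az": 0,"claw": 1},
  {"tx": 0,"ty": 0,"tz": 0,"ax": 0,"ay": 0,"az": 0,"claw": 1},
  {"tx": 0,"ty": 0,"tz": 0,"ax": 0,"ay": 0,"az": 0,"claw": 1},
])

```text
time_s: 6.05
tcp_pos: [0.4867, -0.0181, 0.1962]
eef_rot: [-180.0, 0.0, -90.0]
contact_force: [1.2, 0.5, -0.2]
gripper_width: 0.0593
```

```bash
python3 - <<'E'
from h import *
w=cap('wrist');s=cap('side');cap('scene')
cv2.imwrite('pics/wrist2.png',cv2.resize(w['image'],(800,600),interpolation=cv2.INTER_CUBIC))
k=w;X=cloud(k);J=X[...,:2]-[.535,-.004]
m=(X[...,2]>.072)&(X[...,2]<.088)&(abs(J[...,0]+.05)<.05)&(abs(J[...,1]-.02)<.05)&(k['depth']>0)
P=X[m];print(m.sum(),P.min(0) if m.any() else 0,P.max(0) if m.any() else 0)
print(r.get_state()['tcp_pos'])
E
```

```text
691 [0.46943822 0.00310062 0.07210192] [0.50649178 0.02917285 0.08355579]
[ 0.48659441 -0.01842538  0.19567301]
```

View pics/wrist2.png

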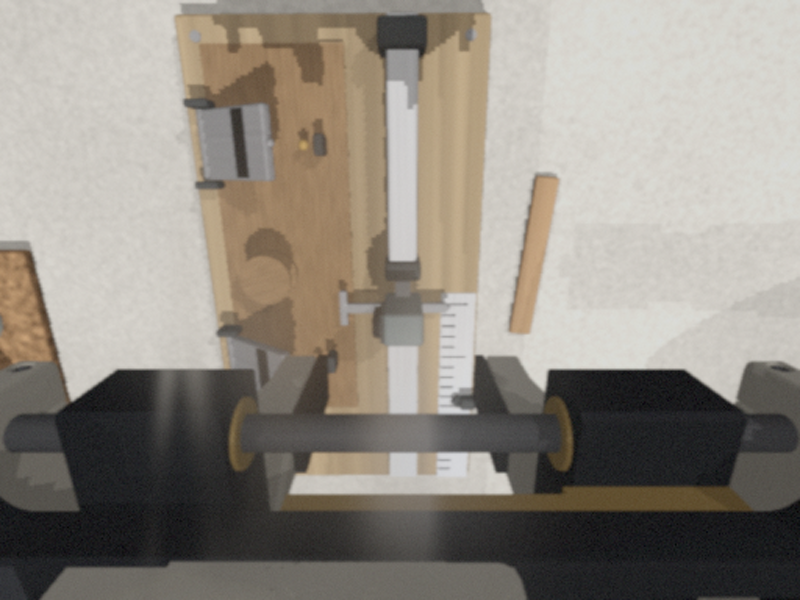

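The wrist view shows the head at (403,318), the marker at (462,400) and the straps at (235,143) and (260,360). Both straps still look raised, so I'll check them by depth.

```bash
python3 - <<'E'
from h import *
for n in('wrist','scene','side'):
  k=ld(n);X=cloud(k);J=(X[...,:2]-[.535,-.004])*1000
  for y0 in(70,-110):
    o=[]
    for x in range(25,105,10):
      m=(abs(J[...,1]-y0)<15)&(abs(J[...,0]-x)<3)&(k['depth']>0)&(X[...,2]<.1)
      o.append((x,m.sum(),np.round(np.percentile(X[...,2][m]*1000,[10,50,90])).tolist() if m.any() else 0))
    print(n,y0,o)
E
```

```text
wrist 70 [(25, np.int64(40), [19.0, 20.0, 21.0]), (35, np.int64(38), [19.0, 20.0, 21.0]), (45, np.int64(40), [19.0, 20.0, 21.0]), (55, np.int64(59), [19.0, 57.0, 60.0]), (65, np.int64(82), [20.0, 53.0, 55.0]), (75, np.int64(51), [44.0, 46.0, 48.0]), (85, np.int64(42), [37.0, 39.0, 40.0]), (95, np.int64(36), [30.0, 32.0, 34.0])]
wrist -110 [(25, np.int64(132), [19.0, 20.0, 32.0]), (35, np.int64(132), [19.0, 20.0, 21.0]), (45, np.int64(278), [19.0, 63.0, 65.0]), (55, np.int64(128), [57.0, 58.0, 60.0]), (65, np.int64(117), [51.0, 53.0, 54.0]), (75, np.int64(114), [44.0, 45.0, 47.0]), (85, np.int64(111), [37.0, 39.0, 41.0]), (95, np.int64(97), [31.0, 33.0, 34.0])]
scene 70 [(25, np.int64(8), [18.0, 22.0, 34.0]), (35, np.int64(5), [15.0, 18.0, 20.0]), (45, np.int64(21), [19.0, 63.0, 68.0]), (55, np.int64(26), [53.0, 60.0, 64.0]), (65, np.int64(22), [49.0, 54.0, 57.0]), (75, np.int64(22), [42.0, 46.0, 50.0]), (85, np.int64(20), [35.0, 38.0, 43.0]), (95, np.int64(26), [27.0, 34.0, 39.0])]
scene -110 [(25, np.int64(8), [15.0, 19.0, 32.0]), (35, np.int64(6), [18.0, 19.0, 24.0]), (45, np.int64
[... 179 characters left out ...]
43.0]), (95, np.int64(23), [29.0, 35.0, 39.0])]
side 70 [(25, np.int64(12), [16.0, 20.0, 31.0]), (35, np.int64(9), [17.0, 18.0, 20.0]), (45, np.int64(21), [17.0, 21.0, 65.0]), (55, np.int64(16), [17.0, 21.0, 60.0]), (65, np.int64(12), [20.0, 52.0, 54.0]), (75, np.int64(9), [18.0, 44.0, 47.0]), (85, np.int64(7), [37.0, 37.0, 40.0]), (95, np.int64(7), [30.0, 33.0, 33.0])]
side -110 [(25, np.int64(15), [17.0, 19.0, 28.0]), (35, np.int64(15), [17.0, 20.0, 22.0]), (45, np.int64(29), [18.0, 23.0, 63.0]), (55, np.int64(25), [17.0, 20.0, 60.0]), (65, np.int64(14), [17.0, 52.0, 54.0]), (75, np.int64(9), [38.0, 43.0, 48.0]), (85, np.int64(8), [36.0, 38.0, 40.0]), (95, np.int64(7), [30.0, 33.0, 33.0])]
```

Both straps sprang back up, because I never pressed hard enough to engage the catches. I'll redo them, going down until a firm force shows.

>>> step_arm([
  {"tx": 26,"ty": 21,"tz": 0,"ax": 0,"ay": 0,"az": 0,"claw": -1},
  {"tx": 26,"ty": 21,"tz": 0,"ax": 0,"ay": 0,"az": 0,"claw": -1},
  {"tx": 26,"ty": 21,"tz": 0,"ax": 0,"ay": 0,"az": 0,"claw": -1},
  {"tx": 25,"ty": 21,"tz": -10,"ax": 0,"ay": 0,"az": 0,"claw": -1},
  {"tx": 0,"ty": 0,"tz": -20,"ax": 0,"ay": 0,"az": 0,"claw": -1},
  {"tx": 0,"ty": 0,"tz": -20,"ax": 0,"ay": 0,"az": 0,"claw": -1},
  {"tx": 0,"ty": 0,"tz": -20,"ax": 0,"ay": 0,"az": 0,"claw": -1},
  {"tx": 0,"ty": 0,"tz": -10,"ax": 0,"ay": 0,"az": 0,"claw": -1},
  {"tx": 0,"ty": 0,"tz": 0,"ax": 0,"ay": 0,"az": 0,"claw": -1},
  {"tx": 0,"ty": 0,"tz": 0,"ax": 0,"ay": 0,"az": 0,"claw": -1},
  {"tx": 0,"ty": 0,"tz": 0,"ax": 0,"ay": 0,"az": 0,"claw": -1},
])

```text
time_s: 7.3
tcp_pos: [0.5898, 0.0661, 0.1171]
eef_rot: [-179.9, 0.0, -90.0]
contact_force: [-0.2, 0.4, 0.5]
gripper_width: 0.0008
```

>>> step_arm([
  {"tx": 0,"ty": 0,"tz": -15,"ax": 0,"ay": 0,"az": 0,"claw": -1},
  {"tx": 0,"ty": 0,"tz": -15,"ax": 0,"ay": 0,"az": 0,"claw": -1},
  {"tx": 0,"ty": 0,"tz": -10,"ax": 0,"ay": 0,"az": 0,"claw": -1},
  {"tx": 0,"ty": 0,"tz": -10,"ax": 0,"ay": 0,"az": 0,"claw": -1},
  {"tx": 0,"ty": 0,"tz": -8,"ax": 0,"ay": 0,"az": 0,"claw": -1},
  {"tx": 0,"ty": 0,"tz": -6,"ax": 0,"ay": 0,"az": 0,"claw": -1},
  {"tx": 0,"ty": 0,"tz": -3,"ax": 0,"ay": 0,"az": 0,"claw": -1},
  {"tx": 0,"ty": 0,"tz": -1,"ax": 0,"ay": 0,"az": 0,"claw": -1},
  {"tx": 0,"ty": 0,"tz": 0,"ax": 0,"ay": 0,"az": 0,"claw": -1},
])

```text
time_s: 8.2
tcp_pos: [0.5891, 0.066, 0.0481]
eef_rot: [-180.0, 0.0, -90.0]
contact_force: [-0.6, -0.3, 0.1]
gripper_width: 0.0002
```

>>> step_arm([
  {"tx": 0,"ty": 0,"tz": -1,"ax": 0,"ay": 0,"az": 0,"claw": -1},
  {"tx": 0,"ty": 0,"tz": 0,"ax": 0,"ay": 0,"az": 0,"claw": -1},
])

```text
time_s: 8.4
tcp_pos: [0.5892, 0.0661, 0.0472]
eef_rot: [-180.0, 0.0, -90.0]
contact_force: [0.7, 0.2, -0.2]
gripper_width: 0.0006
```

>>> step_arm([
  {"tx": 0,"ty": 0,"tz": -1,"ax": 0,"ay": 0,"az": 0,"claw": -1},
  {"tx": 0,"ty": 0,"tz": -1,"ax": 0,"ay": 0,"az": 0,"claw": -1},
  {"tx": 0,"ty": 0,"tz": 0,"ax": 0,"ay": 0,"az": 0,"claw": -1},
])

```text
time_s: 8.7
tcp_pos: [0.5889, 0.066, 0.0449]
eef_rot: [180.0, 0.0, -90.0]
contact_force: [0.3, 0.4, -0.8]
gripper_width: 0.0004
```

```bash
python3 - <<'E'
from h import *
s=cap('side');c=cap('scene')
p=proj(s,[.59,.066,.04]).astype(int);q=proj(c,[.59,.066,.04]).astype(int);print(p,q)
f=lambda i,p:cv2.resize(i[p[1]-45:p[1]+45,p[0]-45:p[0]+45],(400,400),interpolation=cv2.INTER_CUBIC)
cv2.imwrite('pics/both3.png',np.hstack([f(s['image'],p),f(c['image'],q)]))
E
```

```text
[256 172] [246 211]
```

View pics/both3.png

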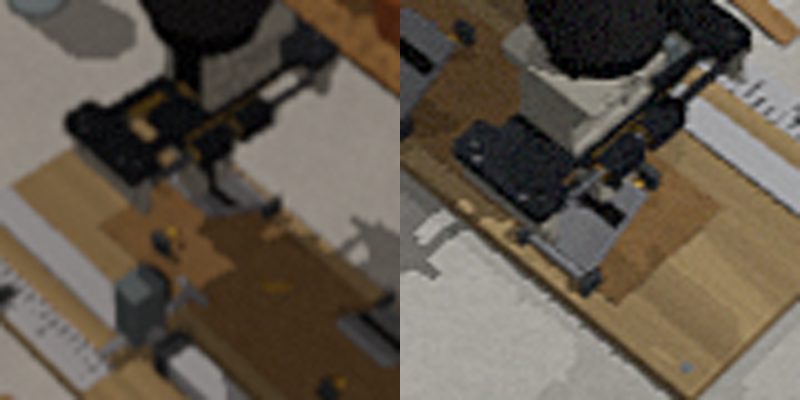

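The side and scene views show the fingers over the strap, with its end near (240,205) on the left and its middle at (600,215) on the right. The tips seem to stop short of it, so I'll check the overhang figure and the strap depth.

```bash
python3 - <<'E'
from h import *
print(r.finger_overhang, [a for a in dir(r) if a[0]!='_'])
for n in('scene','side'):
  k=ld(n);X=cloud(k);J=(X[...,:2]-[.535,-.004])*1000
  for y0 in(52,66,80,90):
    o=[]
    for x in range(25,105,10):
      m=(abs(J[...,1]-y0)<6)&(abs(J[...,0]-x)<4)&(k['depth']>0)&(X[...,2]<.1)
      o.append((x,np.round(np.percentile(X[...,2][m]*1000,[10,50,90])).tolist() if m.any() else 0))
    print(n,y0,o)
E
```

```text
0.019 ['Unreachable', 'close_job', 'finger_overhang', 'get_state']
scene 52 [(25, 0), (35, 0), (45, 0), (55, 0), (65, [50.0, 51.0, 55.0]), (75, [38.0, 41.0, 43.0]), (85, [35.0, 37.0, 38.0]), (95, 0)]
scene 66 [(25, [30.0, 30.0, 30.0]), (35, 0), (45, 0), (55, 0), (65, [46.0, 50.0, 51.0]), (75, [40.0, 45.0, 49.0]), (85, [34.0, 38.0, 43.0]), (95, [27.0, 32.0, 35.0])]
scene 80 [(25, [14.0, 20.0, 22.0]), (35, [16.0, 21.0, 69.0]), (45, [18.0, 61.0, 64.0]), (55, [52.0, 57.0, 72.0]), (65, [44.0, 56.0, 75.0]), (75, [40.0, 45.0, 79.0]), (85, [35.0, 37.0, 42.0]), (95, [29.0, 33.0, 35.0])]
scene 90 [(25, [17.0, 20.0, 26.0]), (35, [17.0, 21.0, 24.0]), (45, [18.0, 37.0, 63.0]), (55, [17.0, 50.0, 61.0]), (65, [16.0, 48.0, 56.0]), (75, [18.0, 40.0, 47.0]), (85, [24.0, 37.0, 42.0]), (95, [24.0, 32.0, 36.0])]
side 52 [(25, [18.0, 20.0, 21.0]), (35, [17.0, 20.0, 37.0]), (45, [18.0, 55.0, 66.0]), (55, [18.0, 23.0, 57.0]), (65, [18.0, 45.0, 72.0]), (75, [20.0, 22.0, 45.0]), (85, [16.0, 20.0, 38.0]), (95, [24.0, 30.0, 31.0])]
side 66 [(25, [18.0, 20.0, 31.0]), (35, [19.0, 73.0, 90.0]), (45, [19.0, 21.0, 83.0]), (55, [18.0, 66.0, 85.0]), (65, [16.0, 36.0, 72.0]), (75, [42.0, 43.0, 46.0]), (85, [38.0, 39.0, 40.0]), (95, [31.0, 32.0, 32.0])]
side 80 [(25, [19.0, 20.0, 20.0]), (35, [18.0, 21.0, 71.0]), (45, [18.0, 20.0, 21.0]), (55, [18.0, 18.0, 19.0]), (65, 0), (75, 0), (85, [39.0, 39.0, 39.0]), (95, [29.0, 32.0, 33.0])]
side 90 [(25, [19.0, 20.0, 22.0]), (35, [18.0, 20.0, 62.0]), (45, [18.0, 20.0, 44.0]), (55, [18.0, 19.0, 20.0]), (65, [16.0, 16.0, 16.0]), (75, 0), (85, 0), (95, 0)]
```

```bash
python3 - <<'E'
from h import *
w=cap('wrist')
for n in('scene','side','wrist'):
  k=ld(n);X=cloud(k)
  for z in np.arange(.02,.12,.01):
    m=(abs(X[...,0]-.589)<.1)&(abs(X[...,1]-.066)<.014)&(X[...,2]>z)&(X[...,2]<z+.01)&(k['depth']>0)
    if m.any(): print(n,round(z,3),m.sum(),np.round(np.percentile(X[m][:,:2],[2,50,98],axis=0).T*1000).tolist())
t=r.get_state();print(t['tcp_pos'],t['joints'],proj(w,[.589,.066,.026]))
cv2.imwrite('pics/wrist3.png',cv2.resize(w['image'],(800,600),interpolation=cv2.INTER_CUBIC))
E
```

```text
scene 0.02 92 [[490.0, 550.0, 649.0], [53.0, 68.0, 80.0]]
scene 0.03 67 [[547.0, 622.0, 639.0], [53.0, 68.0, 79.0]]
scene 0.04 50 [[598.0, 610.0, 620.0], [53.0, 65.0, 79.0]]
scene 0.05 28 [[583.0, 598.0, 607.0], [55.0, 73.0, 78.0]]
scene 0.06 11 [[574.0, 582.0, 604.0], [66.0, 75.0, 78.0]]
scene 0.07 12 [[575.0, 602.0, 607.0], [67.0, 75.0, 78.0]]
scene 0.08 8 [[588.0, 605.0, 606.0], [55.0, 77.0, 79.0]]
scene 0.09 1 [[607.0, 607.0, 607.0], [76.0, 76.0, 76.0]]
side 0.02 60 [[489.0, 553.0, 635.0], [53.0, 69.0, 80.0]]
side 0.03 30 [[543.0, 588.0, 630.0], [56.0, 63.0, 74.0]]
side 0.04 9 [[604.0, 608.0, 616.0], [54.0, 62.0, 67.0]]
side 0.05 16 [[574.0, 586.0, 600.0], [52.0, 58.0, 78.0]]
side 0.06 15 [[572.0, 580.0, 602.0], [53.0, 57.0, 75.0]]
side 0.07 23 [[572.0, 579.0, 603.0], [53.0, 56.0, 72.0]]
side 0.08 22 [[571.0, 580.0, 603.0], [53.0, 56.0, 71.0]]
side 0.09 7 [[571.0, 571.0, 596.0], [54.0, 58.0, 68.0]]
side 0.1 3 [[569.0, 570.0, 572.0], [55.0, 56.0, 57.0]]
wrist 0.02 1334 [[490.0, 546.0, 637.0], [52.0, 64.0, 79.0]]
wrist 0.03 907 [[544.0, 621.0, 632.0], [53.0, 65.0, 78.0]]
wrist 0.04 520 [[602.0, 611.0, 618.0], [52.0, 61.0, 74.0]]
wrist 0.05 457 [[584.0, 593.0, 602.0], [52.0, 58.0, 77.0]]
wrist 0.06 240 [[574.0, 581.0, 595.0], [52.0, 57.0, 60.0]]
wrist 0.07 383 [[573.0, 588.0, 604.0], [56.0, 56.0, 58.0]]
wrist 0.08 218 [[581.0, 589.0, 594.0], [56.0, 58.0, 63.0]]
wrist 0.09 160 [[583.0, 588.0, 594.0], [56.0, 58.0, 58.0]]
wrist 0.1 157 [[584.0, 588.0, 593.0], [56.0, 58.0, 74.0]]
wrist 0.11 246 [[584.0, 589.0, 592.0], [69.0, 73.0, 77.0]]
[0.58896554 0.06597489 0.04493562] [ 2.52741093e+01  2.15567419e+01 -2.13198532e+01 -2.09264201e-04
 -4.71265105e+01 -2.52728704e+01] [255.63923556 215.10292347]
```

View pics/wrist3.png

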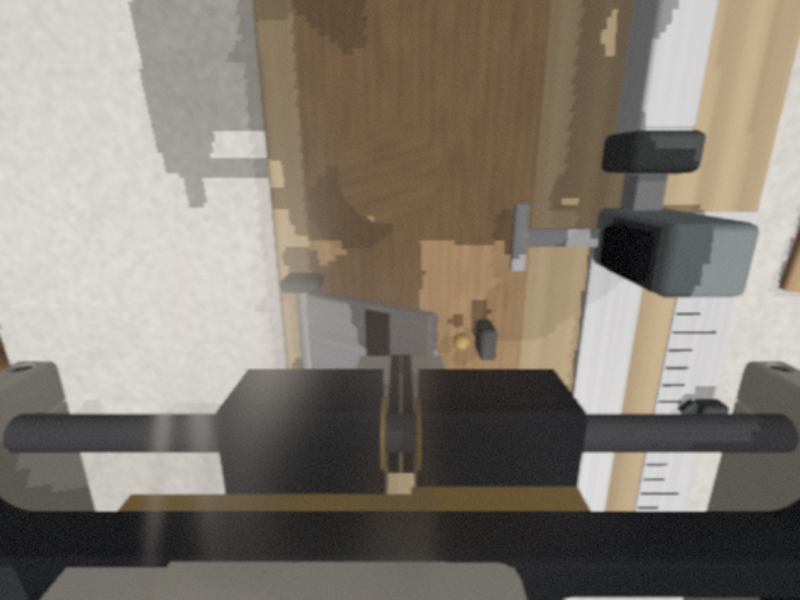

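```bash
python3 - <<'E'
from h import *
k=ld('side');X=cloud(k);m=(abs(X[...,0]-.588)<.02)&(abs(X[...,1]-.066)<.03)&(X[...,2]>.023)&(X[...,2]<.075)&(k['depth']>0)
for p,c in zip(X[m],k['image'][m]): print(np.round(p*1000).astype(int),c,end=';')
E
```

```text
[573  86  64] [79 79 85];[576  84  64] [ 98  99 102];[573  75  75] [69 76 80];[600  56  70] [69 71 77];[604  55  68] [76 76 80];[572  84  62] [68 79 92];[576  84  59] [83 86 91];[574  76  67] [79 81 85];[572  70  74] [66 72 78];[592  57  70] [33 35 37];[596  56  68] [65 67 70];[574  81  58] [64 76 92];[575  78  59] [77 81 88];[572  69  69] [77 80 84];[572  65  73] [62 68 72];[588  57  69] [16 20 20];[593  58  63] [19 20 23];[606  67  46] [50 51 53];[574  76  57] [59 75 94];[575  72  60] [80 84 91];[575  67  65] [75 78 81];[572  60  73] [60 65 70];[578  56  72] [54 60 65];[582  56  69] [50 54 57];[589  58  61] [31 30 33];[596  61  53] [14 15 13];[599  60  52] [17 17 17];[606  62  46] [41 41 44];[573  65  63] [74 77 83];[574  61  66] [61 63 65];[572  55  72] [60 62 66];[576  54  70] [57 59 62];[586  60  57] [51 52 54];[588  57  59] [47 46 48];[592  56  56] [36 36 37];[595  55  54] [21 22 22];[600  55  51] [12 16 16];[603  54  49] [42 41 44];[574  62  60] [58 63 74];[577  59  60] [63 61 64];[575  53  67] [62 60 62];[580  54  62] [57 56 57];[585  54  58] [53 52 52];[588  52  57] [50 50 5
[... 331 characters left out ...]
9  44  51] [38 40 42];[602  43  50] [48 48 50];[608  44  44] [59 57 61];[573  91  23] [40 70 97];[578  87  24] [ 45  73 101];[575  52  57] [55 69 87];[575  47  61] [62 64 69];[578  46  60] [62 61 64];[581  44  60] [53 53 53];[584  43  59] [55 54 57];[588  42  57] [58 57 59];[591  40  56] [57 57 60];[596  41  51] [53 56 59];[602  43  45] [47 51 57];[604  40  46] [46 50 54];[574  46  59] [47 58 70];[577  45  57] [50 54 61];[578  41  60] [45 48 54];[583  42  55] [43 45 54];[587  41  52] [41 46 55];[592  41  49] [44 51 62];[595  39  48] [39 48 61];[598  38  46] [31 46 61];[607  43  36] [30 42 59];[573  40  59] [30 46 60];[592  46  23] [24 45 65];[602  37  24] [25 42 62];[578  45  24] [36 62 86];
```

>>> step_arm([
  {"tx": 0,"ty": 0,"tz": 20,"ax": 0,"ay": 0,"az": 0,"claw": -1},
  {"tx": 0,"ty": 0,"tz": 20,"ax": 0,"ay": 0,"az": 0,"claw": -1},
])

```text
time_s: 9.05
tcp_pos: [0.5885, 0.0657, 0.0848]
eef_rot: [179.9, -0.0, -90.0]
contact_force: [-0.2, 0.6, 0.8]
gripper_width: 0.0003
```

>>> step_arm([
  {"tx": 0,"ty": 0,"tz": 0,"ax": 0,"ay": 0,"az": 0,"claw": -1},
  {"tx": 0,"ty": 0,"tz": 0,"ax": 0,"ay": 0,"az": 0,"claw": -1},
])

```text
time_s: 9.25
tcp_pos: [0.5891, 0.0661, 0.0853]
eef_rot: [-180.0, 0.0, -90.0]
contact_force: [-0.1, 0.0, 0.2]
gripper_width: 0.0007
```

```bash
python3 - <<'E'
from h import *
for n in('scene','side','wrist'):
  k=cap(n);X=cloud(k)
  m0=(abs(X[...,0]-.589)<.022)&(abs(X[...,1]-.066)<.015)&(k['depth']>0)
  h=[(z,int((m0&(X[...,2]*1000>z)&(X[...,2]*1000<=z+5)).sum())) for z in range(40,130,5)];print(n,h)
s=ld('side');c=ld('scene')
p=proj(s,[.59,.066,.06]).astype(int);q=proj(c,[.59,.066,.06]).astype(int);print(p,q,proj(s,[.589,.066,.066]),proj(s,[.589,.066,.085]),proj(c,[.589,.066,.066]))
f=lambda i,p:cv2.resize(i[p[1]-25:p[1]+25,p[0]-25:p[0]+25],(400,400),interpolation=cv2.INTER_CUBIC)
cv2.imwrite('pics/both4.png',np.hstack([f(s['image'],p),f(c['image'],q)]))
E
```

```text
scene [(40, 10), (45, 26), (50, 24), (55, 39), (60, 26), (65, 5), (70, 0), (75, 0), (80, 0), (85, 0), (90, 0), (95, 0), (100, 0), (105, 4), (110, 9), (115, 11), (120, 4), (125, 4)]
side [(40, 7), (45, 4), (50, 15), (55, 15), (60, 15), (65, 2), (70, 0), (75, 0), (80, 0), (85, 0), (90, 0), (95, 0), (100, 1), (105, 6), (110, 14), (115, 14), (120, 15), (125, 9)]
wrist [(40, 74), (45, 253), (50, 357), (55, 392), (60, 454), (65, 4), (70, 0), (75, 0), (80, 0), (85, 0), (90, 0), (95, 0), (100, 8), (105, 68), (110, 189), (115, 191), (120, 146), (125, 57)]
[256 168] [246 208] [256.49634062 167.76236202] [256.55205748 163.94838757] [247.00281867 206.68515428]
```

View pics/both4.png

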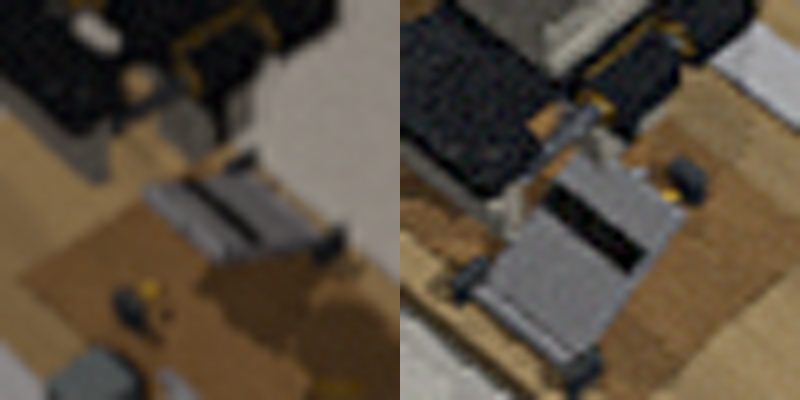

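The views show the tips ending above the strap: depth puts the lowest finger points at about 102 mm when the reported TCP z is 85 mm. The shut tips are therefore about 17 mm above the reported TCP, not 19 mm ahead of it, and I never reached the straps. I'll press on with that offset and watch the force.

>>> step_arm([
  {"tx": 0,"ty": 0,"tz": -15,"ax": 0,"ay": 0,"az": 0,"claw": -1},
  {"tx": 0,"ty": 0,"tz": -15,"ax": 0,"ay": 0,"az": 0,"claw": -1},
  {"tx": 0,"ty": 0,"tz": -10,"ax": 0,"ay": 0,"az": 0,"claw": -1},
  {"tx": 0,"ty": 0,"tz": -8,"ax": 0,"ay": 0,"az": 0,"claw": -1},
  {"tx": 0,"ty": 0,"tz": -8,"ax": 0,"ay": 0,"az": 0,"claw": -1},
  {"tx": 0,"ty": 0,"tz": 0,"ax": 0,"ay": 0,"az": 0,"claw": -1},
])

```text
time_s: 10.0
tcp_pos: [0.5885, 0.0658, 0.0279]
eef_rot: [179.9, -0.0, -90.0]
contact_force: [0.3, -0.4, 0.2]
gripper_width: 0.0005
```

```bash
python3 - <<'E'
from h import *
k=cap('scene');X=cloud(k);J=(X[...,:2]-[.535,-.004])*1000
for y0 in(80,90,-110):
    o=[]
    for x in range(25,105,10):
      m=(abs(J[...,1]-y0)<6)&(abs(J[...,0]-x)<4)&(k['depth']>0)&(X[...,2]<.1)
      o.append((x,np.round(np.percentile(X[...,2][m]*1000,[10,50,90])).tolist() if m.any() else 0))
    print(y0,o)
print(r.get_state()['contact_force'])
E
```

```text
80 [(25, [19.0, 20.0, 20.0]), (35, [25.0, 47.0, 50.0]), (45, [42.0, 45.0, 52.0]), (55, [40.0, 43.0, 53.0]), (65, [40.0, 49.0, 61.0]), (75, [33.0, 38.0, 65.0]), (85, [28.0, 32.0, 37.0]), (95, [27.0, 31.0, 33.0])]
90 [(25, [18.0, 20.0, 24.0]), (35, [16.0, 20.0, 50.0]), (45, [17.0, 42.0, 48.0]), (55, [19.0, 40.0, 45.0]), (65, [20.0, 37.0, 43.0]), (75, [17.0, 33.0, 37.0]), (85, [21.0, 32.0, 34.0]), (95, [29.0, 31.0, 35.0])]
-110 [(25, [18.0, 24.0, 30.0]), (35, [19.0, 19.0, 19.0]), (45, [40.0, 64.0, 67.0]), (55, [55.0, 59.0, 63.0]), (65, [52.0, 54.0, 59.0]), (75, [40.0, 48.0, 52.0]), (85, [36.0, 40.0, 45.0]), (95, [31.0, 33.0, 37.0])]
[ 0.16103642 -0.84151999  0.09069511]
```

Confirmed: the strap is now half down. I'll keep pressing.

>>> step_arm([
  {"tx": 0,"ty": 0,"tz": -6,"ax": 0,"ay": 0,"az": 0,"claw": -1},
  {"tx": 0,"ty": 0,"tz": -5,"ax": 0,"ay": 0,"az": 0,"claw": -1},
  {"tx": 0,"ty": 0,"tz": -2,"ax": 0,"ay": 0,"az": 0,"claw": -1},
  {"tx": 0,"ty": 0,"tz": -1,"ax": 0,"ay": 0,"az": 0,"claw": -1},
  {"tx": 0,"ty": 0,"tz": 0,"ax": 0,"ay": 0,"az": 0,"claw": -1},
])

```text
time_s: 10.55
tcp_pos: [0.5888, 0.066, 0.0154]
eef_rot: [180.0, -0.0, -90.0]
contact_force: [-2.9, 0.4, 6.0]
gripper_width: 0.0004
```

>>> step_arm([
  {"tx": 0,"ty": 0,"tz": -1,"ax": 0,"ay": 0,"az": 0,"claw": -1},
  {"tx": 0,"ty": 0,"tz": -1,"ax": 0,"ay": 0,"az": 0,"claw": -1},
  {"tx": 0,"ty": 0,"tz": 0,"ax": 0,"ay": 0,"az": 0,"claw": -1},
])

```text
time_s: 10.85
tcp_pos: [0.5886, 0.066, 0.0132]
eef_rot: [180.0, 0.0, -90.0]
contact_force: [-2.5, -0.0, 2.3]
gripper_width: 0.0004
```

>>> step_arm([
  {"tx": 0,"ty": 0,"tz": -1,"ax": 0,"ay": 0,"az": 0,"claw": -1},
  {"tx": 0,"ty": 0,"tz": -1,"ax": 0,"ay": 0,"az": 0,"claw": -1},
  {"tx": 0,"ty": 0,"tz": 0,"ax": 0,"ay": 0,"az": 0,"claw": -1},
])

```text
time_s: 11.15
tcp_pos: [0.589, 0.066, 0.0107]
eef_rot: [-180.0, 0.0, -90.0]
contact_force: [-0.6, 0.1, -0.1]
gripper_width: -0.0002
```

>>> step_arm([
  {"tx": 0,"ty": 0,"tz": -1,"ax": 0,"ay": 0,"az": 0,"claw": -1},
  {"tx": 0,"ty": 0,"tz": 0,"ax": 0,"ay": 0,"az": 0,"claw": -1},
])

```text
time_s: 11.35
tcp_pos: [0.5891, 0.066, 0.0097]
eef_rot: [-180.0, -0.0, -90.0]
contact_force: [-0.1, 0.4, 0.5]
gripper_width: 0.0003
```

>>> step_arm([
  {"tx": 0,"ty": 0,"tz": -1,"ax": 0,"ay": 0,"az": 0,"claw": -1},
  {"tx": 0,"ty": 0,"tz": 0,"ax": 0,"ay": 0,"az": 0,"claw": -1},
])

```text
time_s: 11.55
tcp_pos: [0.5892, 0.066, 0.0094]
eef_rot: [-180.0, -0.0, -90.0]
contact_force: [-0.9, 0.0, 4.9]
gripper_width: 0.0004
```

>>> step_arm([
  {"tx": 0,"ty": 0,"tz": 25,"ax": 0,"ay": 0,"az": 0,"claw": -1},
  {"tx": 0,"ty": 0,"tz": 40,"ax": 0,"ay": 0,"az": 0,"claw": -1},
  {"tx": 0,"ty": -45,"tz": 10,"ax": 0,"ay": 0,"az": 0,"claw": -1},
  {"tx": 0,"ty": -45,"tz": 0,"ax": 0,"ay": 0,"az": 0,"claw": -1},
  {"tx": 0,"ty": -45,"tz": 0,"ax": 0,"ay": 0,"az": 0,"claw": -1},
  {"tx": 0,"ty": -45,"tz": 0,"ax": 0,"ay": 0,"az": 0,"claw": -1},
  {"tx": 0,"ty": 0,"tz": 0,"ax": 0,"ay": 0,"az": 0,"claw": -1},
])

```text
time_s: 12.25
tcp_pos: [0.5884, -0.1184, 0.0837]
eef_rot: [180.0, -0.0, -90.3]
contact_force: [0.3, -0.2, 0.1]
gripper_width: 0.0006
```

```bash
cat > st.py <<'E'
from h import *
for n in ('scene','side','wrist'):
  k=cap(n);X=cloud(k);J=(X[...,:2]-[.535,-.004])*1000
  for y0 in(70,-110):
    o=[]
    for x in range(25,105,10):
      m=(abs(J[...,1]-y0)<15)&(abs(J[...,0]-x)<4)&(k['depth']>0)&(X[...,2]<.09)
      o.append((x,np.round(np.percentile(X[...,2][m]*1000,[10,50,90])).astype(int).tolist() if m.any() else 0))
    print(n,y0,o)
E
python3 st.py
```

```text
scene 70 [(25, [18, 22, 31]), (35, [24, 28, 31]), (45, [26, 30, 33]), (55, [24, 28, 32]), (65, [26, 29, 32]), (75, [26, 29, 34]), (85, [26, 29, 32]), (95, [25, 28, 33])]
scene -110 [(25, [17, 19, 25]), (35, [16, 18, 22]), (45, [18, 63, 66]), (55, [20, 57, 63]), (65, [42, 53, 58]), (75, [40, 45, 50]), (85, [35, 41, 44]), (95, [28, 32, 37])]
side 70 [(25, [18, 21, 31]), (35, [21, 28, 29]), (45, [24, 28, 30]), (55, [27, 29, 30]), (65, [26, 29, 31]), (75, [26, 27, 30]), (85, [26, 28, 30]), (95, [24, 28, 30])]
side -110 [(25, [18, 19, 31]), (35, [18, 20, 21]), (45, [17, 61, 64]), (55, [17, 20, 59]), (65, [19, 51, 54]), (75, [43, 45, 47]), (85, [38, 40, 42]), (95, [30, 32, 33])]
wrist 70 [(25, 0), (35, 0), (45, 0), (55, 0), (65, 0), (75, 0), (85, 0), (95, 0)]
wrist -110 [(25, [19, 20, 32]), (35, [19, 20, 21]), (45, [62, 64, 65]), (55, [56, 58, 60]), (65, [51, 53, 55]), (75, [44, 46, 48]), (85, [37, 39, 41]), (95, [30, 33, 35])]
```

The left strap is shut flat and held (28–29 mm all along). Now the right one.

>>> step_arm([
  {"tx": 1,"ty": 4,"tz": -15,"ax": 0,"ay": 0,"az": 0,"claw": -1},
  {"tx": 0,"ty": 0,"tz": -15,"ax": 0,"ay": 0,"az": 0,"claw": -1},
  {"tx": 0,"ty": 0,"tz": -15,"ax": 0,"ay": 0,"az": 0,"claw": -1},
  {"tx": 0,"ty": 0,"tz": -10,"ax": 0,"ay": 0,"az": 0,"claw": -1},
  {"tx": 0,"ty": 0,"tz": -8,"ax": 0,"ay": 0,"az": 0,"claw": -1},
  {"tx": 0,"ty": 0,"tz": -5,"ax": 0,"ay": 0,"az": 0,"claw": -1},
  {"tx": 0,"ty": 0,"tz": -2,"ax": 0,"ay": 0,"az": 0,"claw": -1},
  {"tx": 0,"ty": 0,"tz": -2,"ax": 0,"ay": 0,"az": 0,"claw": -1},
  {"tx": 0,"ty": 0,"tz": -1.5,"ax": 0,"ay": 0,"az": 0,"claw": -1},
  {"tx": 0,"ty": 0,"tz": -1,"ax": 0,"ay": 0,"az": 0,"claw": -1},
  {"tx": 0,"ty": 0,"tz": 0,"ax": 0,"ay": 0,"az": 0,"claw": -1},
])

```text
time_s: 13.5
tcp_pos: [0.5903, -0.11, 0.0095]
eef_rot: [-180.0, 0.0, -90.0]
contact_force: [0.7, 0.7, 0.7]
gripper_width: 0.0006
```

>>> step_arm([
  {"tx": 0,"ty": 0,"tz": -0.8,"ax": 0,"ay": 0,"az": 0,"claw": -1},
  {"tx": 0,"ty": 0,"tz": 0,"ax": 0,"ay": 0,"az": 0,"claw": -1},
])

```text
time_s: 13.7
tcp_pos: [0.5904, -0.1101, 0.0094]
eef_rot: [-180.0, -0.0, -90.0]
contact_force: [-2.1, 0.2, 6.9]
gripper_width: 0.0004
```

>>> step_arm([
  {"tx": 0,"ty": 0,"tz": 30,"ax": 0,"ay": 0,"az": 0,"claw": -1},
  {"tx": 0,"ty": 0,"tz": 45,"ax": 0,"ay": 0,"az": 0,"claw": -1},
  {"tx": 0,"ty": 0,"tz": 40,"ax": 0,"ay": 0,"az": 0,"claw": 1},
  {"tx": -26,"ty": 25,"tz": 0,"ax": 0,"ay": 0,"az": 0,"claw": 1},
  {"tx": -26,"ty": 25,"tz": 0,"ax": 0,"ay": 0,"az": 0,"claw": 1},
  {"tx": -26,"ty": 25,"tz": 0,"ax": 0,"ay": 0,"az": 0,"claw": 1},
  {"tx": -26,"ty": 25,"tz": 0,"ax": 0,"ay": 0,"az": 0,"claw": 1},
  {"tx": 0,"ty": 0,"tz": 0,"ax": 0,"ay": 0,"az": 0,"claw": 1},
  {"tx": 0,"ty": 0,"tz": 0,"ax": 0,"ay": 0,"az": 0,"claw": 1},
  {"tx": 0,"ty": 0,"tz": 0,"ax": 0,"ay": 0,"az": 0,"claw": 1},
])

```text
time_s: 14.7
tcp_pos: [0.4868, -0.0101, 0.1239]
eef_rot: [-180.0, 0.0, -90.0]
contact_force: [0.4, -0.3, 0.5]
gripper_width: 0.0586
```

```bash
python3 st.py; python3 - <<'E'
from h import *
s=r.get_state();print(s['tcp_pos'],s['gripper_width'])
T=s['tcp_pos']
for n in('wrist','side','scene'):
  k=ld(n);X=cloud(k);J=X[...,:2]-[.535,-.004]
  m=(X[...,2]>.077)&(X[...,2]<.088)&(abs(J[...,0]+.05)<.04)&(abs(J[...,1]-.02)<.04)&(k['depth']>0)
  P=X[m];print(n,m.sum(),np.percentile(P,[3,50,97],axis=0) if m.any() else 0)
  # gripper low points by x
  D=X-T
  g=(k['depth']>0)&(abs(D[...,1])<.05)&(abs(D[...,0])<.12)&(X[...,2]>.09)
  for a in range(-120,120,20):
    q=g&(D[...,0]*1000>a)&(D[...,0]*1000<=a+20)
    if q.sum()>5: print('  x',a,'minz-tcp',np.round(np.percentile(D[q][:,2]*1000,[1,5]),0),q.sum())
w=ld('wrist');cv2.imwrite('pics/wrist5.png',cv2.resize(w['image'],(800,600),interpolation=cv2.INTER_CUBIC))
E
```

```text
scene 70 [(25, [18, 23, 30]), (35, [26, 29, 31]), (45, [25, 28, 32]), (55, [26, 28, 31]), (65, [25, 29, 32]), (75, [25, 28, 31]), (85, [26, 29, 31]), (95, [24, 28, 32])]
scene -110 [(25, [17, 21, 32]), (35, [26, 29, 33]), (45, [25, 28, 32]), (55, [26, 29, 34]), (65, [25, 28, 31]), (75, [25, 29, 32]), (85, [24, 28, 33]), (95, [26, 29, 34])]
side 70 [(25, [17, 20, 30]), (35, [21, 29, 31]), (45, [26, 28, 30]), (55, 0), (65, 0), (75, [26, 27, 27]), (85, [26, 28, 30]), (95, [25, 27, 30])]
side -110 [(25, [17, 21, 30]), (35, [26, 29, 30]), (45, [26, 28, 30]), (55, [26, 28, 30]), (65, [26, 28, 29]), (75, [25, 28, 30]), (85, [26, 28, 30]), (95, [25, 28, 30])]
wrist 70 [(25, 0), (35, 0), (45, 0), (55, [29, 30, 31]), (65, [28, 29, 30]), (75, 0), (85, 0), (95, 0)]
wrist -110 [(25, [19, 20, 32]), (35, [28, 29, 30]), (45, [28, 29, 30]), (55, [29, 30, 31]), (65, [28, 29, 30]), (75, [28, 29, 30]), (85, [28, 29, 30]), (95, [27, 28, 30])]
[ 0.48646961 -0.01053404  0.12341563] 0.07100837431275202
wrist 972 [[0.47069568 0.0036676  0.07818386]
 [0.48551721 0.01461874 0.08155028]
 [0.5006037  0.02738947 
[... 507 characters left out ...]
 104.] 317
  x -60 minz-tcp [ 39. 109.] 1868
  x -40 minz-tcp [ 99. 122.] 1611
  x -20 minz-tcp [102. 127.] 1289
  x 0 minz-tcp [102. 133.] 845
  x 20 minz-tcp [25. 39.] 525
  x 40 minz-tcp [27. 43.] 169
  x 60 minz-tcp [ 94. 100.] 103
  x 80 minz-tcp [87. 89.] 117
scene 73 [[0.47220436 0.00397938 0.07796974]
 [0.48753918 0.01762803 0.08121032]
 [0.5053473  0.02755496 0.08512552]]
  x -100 minz-tcp [86. 89.] 125
  x -80 minz-tcp [90. 99.] 133
  x -60 minz-tcp [33. 48.] 139
  x -40 minz-tcp [22. 31.] 345
  x -20 minz-tcp [101. 124.] 495
  x 0 minz-tcp [102. 131.] 736
  x 20 minz-tcp [101. 139.] 1386
  x 40 minz-tcp [ 46. 114.] 1642
  x 60 minz-tcp [ 95. 101.] 167
  x 80 minz-tcp [87. 90.] 290
```

View pics/wrist5.png

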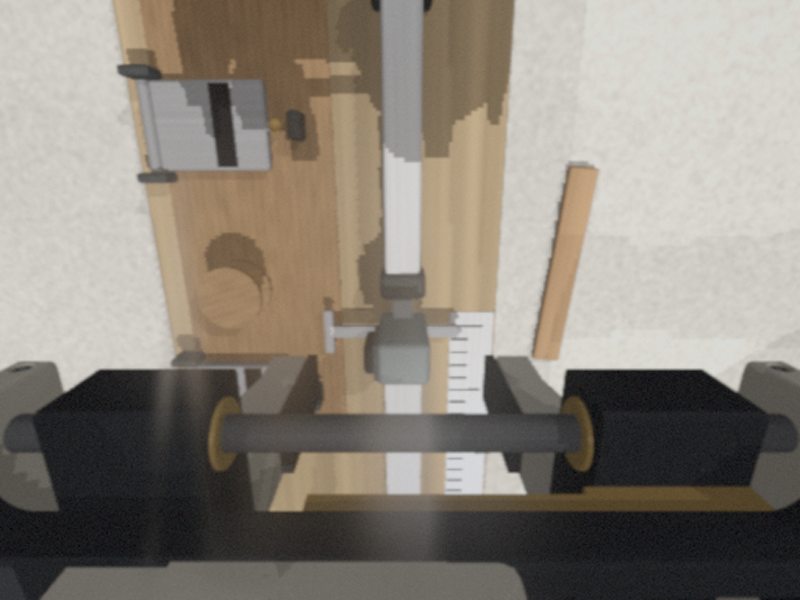

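Both straps are shut (28–29 mm along their length). In the wrist view the head's top is at (400,350), and depth puts its centre at x 0.4855, y 0.015. Next is aligning, going down and gripping.

>>> step_arm([
  {"tx": 0,"ty": 20,"tz": 0,"ax": 0,"ay": 0,"az": 0,"claw": 1},
  {"tx": 0.5,"ty": 5.5,"tz": 0,"ax": 0,"ay": 0,"az": 0,"claw": 1},
  {"tx": 0,"ty": 0,"tz": -15,"ax": 0,"ay": 0,"az": 0,"claw": 1},
  {"tx": 0,"ty": 0,"tz": -20,"ax": 0,"ay": 0,"az": 0,"claw": 1},
  {"tx": 0,"ty": 0,"tz": -20,"ax": 0,"ay": 0,"az": 0,"claw": 1},
  {"tx": 0,"ty": 0,"tz": -20,"ax": 0,"ay": 0,"az": 0,"claw": 1},
  {"tx": 0,"ty": 0,"tz": -15,"ax": 0,"ay": 0,"az": 0,"claw": 1},
  {"tx": 0,"ty": 0,"tz": -9,"ax": 0,"ay": 0,"az": 0,"claw": 1},
  {"tx": 0,"ty": 0,"tz": 0,"ax": 0,"ay": 0,"az": 0,"claw": 1},
  {"tx": 0,"ty": 0,"tz": 0,"ax": 0,"ay": 0,"az": 0,"claw": 1},
], newtons=30)

```text
time_s: 15.85
tcp_pos: [0.4869, 0.0154, 0.0249]
eef_rot: [-180.0, -0.0, -90.0]
contact_force: [0.6, 0.2, 0.8]
gripper_width: 0.0875
```

>>> step_arm([
  {"tx": 0,"ty": 0,"tz": 0,"ax": 0,"ay": 0,"az": 0,"claw": -1},
  {"tx": 0,"ty": 0,"tz": 0,"ax": 0,"ay": 0,"az": 0,"claw": -1},
  {"tx": 0,"ty": 0,"tz": 0,"ax": 0,"ay": 0,"az": 0,"claw": -1},
  {"tx": 0,"ty": 0,"tz": 0,"ax": 0,"ay": 0,"az": 0,"claw": -1},
  {"tx": 0,"ty": 0,"tz": 0,"ax": 0,"ay": 0,"az": 0,"claw": -1},
  {"tx": 0,"ty": 0,"tz": 0,"ax": 0,"ay": 0,"az": 0,"claw": -1},
  {"tx": 0,"ty": 0,"tz": 0,"ax": 0,"ay": 0,"az": 0,"claw": -1},
  {"tx": 0,"ty": 0,"tz": 0,"ax": 0,"ay": 0,"az": 0,"claw": -1},
  {"tx": 0,"ty": 0,"tz": 0,"ax": 0,"ay": 0,"az": 0,"claw": -1},
  {"tx": 0,"ty": 0,"tz": 0,"ax": 0,"ay": 0,"az": 0,"claw": -1},
  {"tx": 0,"ty": 0,"tz": 0,"ax": 0,"ay": 0,"az": 0,"claw": -1},
  {"tx": 0,"ty": 0,"tz": 0,"ax": 0,"ay": 0,"az": 0,"claw": -1},
])

```text
time_s: 17.05
tcp_pos: [0.4868, 0.0157, 0.0249]
eef_rot: [-180.0, 0.0, -90.0]
contact_force: [-1.2, 2.4, 5.3]
gripper_width: 0.0329
```

```bash
python3 - <<'E'
from h import *
s=r.get_state();print(s['contact_force'],s['gripper_width'],s['moment'])
# marker: dark blob on scale near x .427,y .105
for n in('side','scene'):
  k=cap(n);g=k['image'].max(2).astype(int)
  p=proj(k,[.427,.1056,.026]);u,v=np.round(p).astype(int)
  print(n,p,proj(k,[.4455,.0155,.028]));print(g[v-8:v+9,u-8:u+9])
E
```

```text
[-1.22524073  2.40190433  5.30584849] 0.032877443456952496 [0.80824303 0.33049292 0.21915327]
side [211.08030115 193.35824393] [232.87078459 207.10069702]
[[147 145 145 142 130  99  26  11  11  20  26  18  17  13  17  17  22]
 [146 145 145 142 137 125  35   9  16  20  20   9  22  18  16  13  18]
 [147 146 145 145 146 135  63  18  13  23  27  18  18  19  17  11  19]
 [143 147 146 145 146 142 112  60  14  19  18  21  19  16  17  18  18]
 [124 141 146 146 147 149 143 113  49  14  16  15  17  20  17  19  14]
 [ 96 125 144 147 147 148 145 120  72  41  15  11  17  10  15  14  18]
 [ 93  96 125 143 149 146 121  81  70  70  40  15  13  18  17  18  20]
 [124  92  95 124 132 115  79  48  54  70  68  41  11  14  15  17  17]
 [145 123  92  92  98  65  47  41  38  57  77  67  39  12  13  14  16]
 [148 144 123  95  77  45  33  31  29  58  93 101  68  36  15  12  17]
 [148 147 142 124  92  59  40  47  61  82 103 116 103  68  38  11  10]
 [149 146 147 146 128  92  66  69  83 104 127 130 132 103  66  37  15]
 [149 147 148 151 147 125  93  75  89 123 148 148 145 133 102  67  37]
 [149 149 148 150 150 
[... 832 characters left out ...]
159 157 165 164 140 128  90  38  83 151 166 159 160 161 158]
 [158 158 162 158 163 133  94  61  52  59  37  87 148 163 164 162 160]
 [143 161 157 161 128 101  75  50  51  55  44  85 145 160 155 157 156]
 [163 160 138 153 172 132  66  22  27  49  38 115 155 157 151 158 157]
 [165 136 152 166 135  87  61  45  37  59 137 150 152 154 156 156 162]
 [122 156 167 167 126  59  41  46  33  62 129 162 166 158 157 159 163]
 [150 159 167 121 110 140 132 127  88 131 160 163 161 159 161 156 159]
 [143 146 136 163 171 172 130  78 127 163 163 159 159 161 161 165 156]
 [139 144 142 136 157 126  88 146 169 164 162 158 163 161 163 162 161]
 [140 139 146 141 132 123 158 167 165 138 151 165 159 162 159 156 161]]
```

Gripped, opening 32.9 mm, so the button is fully in. Now I'll measure the marker from the unobstructed views.

```bash
python3 - <<'E'
from h import *
for n in('side','scene'):
  k=ld(n)
  for f in(cv2.imread('pics/%s0.png'%n),k['image']):
    g=f.max(2).astype(float);p=proj(k,[.427,.1056,.026]);u,v=np.round(p).astype(int)
    W=np.clip(105-g[v-6:v+7,u-7:u+7],0,60);lab=cv2.connectedComponents((W>0).astype(np.uint8))[1]
    l=lab[6:9,6:9];l=l[l>0];W=W*(lab==np.bincount(l).argmax())
    yy,xx=np.mgrid[v-6:v+7,u-7:u+7];c=((W*xx).sum()/W.sum(),(W*yy).sum()/W.sum())
    print(n,(W>0).sum(),c,ray(k,*c,.0235)*1000)
  print('px/mm', proj(k,[.427,.1156,.0235])-proj(k,[.427,.1056,.0235]))
E
```

```text
side 52 (np.float64(210.18736616702355), np.float64(193.7553533190578)) [424.7844174  107.85679561  23.5       ]
side 101 (np.float64(212.89782709200185), np.float64(191.29403606102636)) [437.58186655 110.16167893  23.5       ]
px/mm [-1.83918894 -1.84261021]
scene 30 (np.float64(293.0015197568389), np.float64(190.8062310030395)) [429.3773644  108.73445161  23.5       ]
scene 33 (np.float64(292.9590684544813), np.float64(190.9258997882851)) [429.80968918 108.93480332  23.5       ]
px/mm [2.46344353 1.81644269]
```

>>> step_arm([
  {"tx": 0,"ty": 2,"tz": 0,"ax": 0,"ay": 0,"az": 0,"claw": -1},
  {"tx": 0,"ty": 4,"tz": 0,"ax": 0,"ay": 0,"az": 0,"claw": -1},
  {"tx": 0,"ty": 6,"tz": 0,"ax": 0,"ay": 0,"az": 0,"claw": -1},
  {"tx": 0,"ty": 8,"tz": 0,"ax": 0,"ay": 0,"az": 0,"claw": -1},
  {"tx": 0,"ty": 8,"tz": 0,"ax": 0,"ay": 0,"az": 0,"claw": -1},
  {"tx": 0,"ty": 6,"tz": 0,"ax": 0,"ay": 0,"az": 0,"claw": -1},
  {"tx": 0,"ty": 4,"tz": 0,"ax": 0,"ay": 0,"az": 0,"claw": -1},
  {"tx": 0,"ty": 2,"tz": 0,"ax": 0,"ay": 0,"az": 0,"claw": -1},
  {"tx": 0,"ty": 0,"tz": 0,"ax": 0,"ay": 0,"az": 0,"claw": -1},
])

```text
time_s: 18.05
tcp_pos: [0.4865, 0.0555, 0.0249]
eef_rot: [-180.0, -0.0, -90.0]
contact_force: [-0.1, -1.3, 7.0]
gripper_width: 0.0328
```

>>> step_arm([
  {"tx": 0,"ty": 2,"tz": 0,"ax": 0,"ay": 0,"az": 0,"claw": -1},
  {"tx": 0,"ty": 4,"tz": 0,"ax": 0,"ay": 0,"az": 0,"claw": -1},
  {"tx": 0,"ty": 7,"tz": 0,"ax": 0,"ay": 0,"az": 0,"claw": -1},
  {"tx": 0,"ty": 9,"tz": 0,"ax": 0,"ay": 0,"az": 0,"claw": -1},
  {"tx": 0,"ty": 9,"tz": 0,"ax": 0,"ay": 0,"az": 0,"claw": -1},
  {"tx": 0,"ty": 8,"tz": 0,"ax": 0,"ay": 0,"az": 0,"claw": -1},
  {"tx": 0,"ty": 5,"tz": 0,"ax": 0,"ay": 0,"az": 0,"claw": -1},
  {"tx": 0,"ty": 3,"tz": 0,"ax": 0,"ay": 0,"az": 0,"claw": -1},
  {"tx": 0,"ty": 0,"tz": 0,"ax": 0,"ay": 0,"az": 0,"claw": -1},
])

```text
time_s: 18.95
tcp_pos: [0.4864, 0.1024, 0.0249]
eef_rot: [180.0, -0.0, -90.0]
contact_force: [-1.3, -2.3, 6.6]
gripper_width: 0.0326
```

```bash
python3 - <<'E'
from h import *
w=cap('wrist');k=cap('side');s=cap('scene')
print(proj(w,[.44,.104,.026]),proj(k,[.44,.104,.026]),proj(s,[.44,.104,.026]))
print(r.get_state()['contact_force'],r.get_state()['tcp_pos'])
u,v=proj(w,[.445,.09,.026]).astype(int)
a=cv2.resize(w['image'][max(0,v-90):v+90,max(0,u-100):u+100],(400,360),interpolation=cv2.INTER_CUBIC)
f=lambda c,h:cv2.resize(c['image'][int(h[1])-20:int(h[1])+20,int(h[0])-20:int(h[0])+20],(400,360),interpolation=cv2.INTER_CUBIC)
b=f(k,proj(k,[.44,.104,.026]))
cv2.imwrite('pics/fin6.png',np.hstack([a,b]));print(a.shape,u,v)
E
```

```text
[321.76719636 228.0727344 ] [214.56328579 191.57891867] [289.62318869 191.52607975]
[-0.70218875 -2.11614596  6.22051497] [0.48638014 0.10220387 0.02491482]
(360, 400, 3) 315 209
```

View pics/fin6.png

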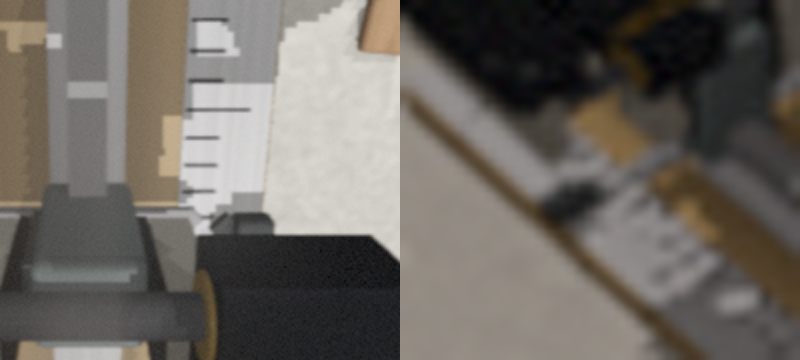

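The left crop shows the pointer bar at about (195,213) and the marker point at about (212,222), so the pointer is a few mm short. I'll read exact pixels.

```bash
python3 - <<'E'
from h import *
w=ld('wrist');g=w['image'].max(2)
np.set_printoptions(linewidth=250)
print('v\\u',list(range(300,354,1))[0]);
for v in range(218,238): print(v,' '.join('%3d'%x for x in g[v,300:354]))
for u,v in [(312,225),(320,229),(320,231),(320,227)]: print(u,v,ray(w,u,v,.028)*1000)
h=w['depth'];X=cloud(w)
for v in range(222,236): print(v,' '.join('%3d'%x for x in np.round(X[v,300:354,2]*1000)))
E
```

```text
v\u 300
218 136 138 133 135 141 148 149 158 180 200 206 210 215 217 217 214 214 214 215 214 214 216 219 218 216 216 213 212 214 211 194 164 149 151 151 149 153 154 154 154 151 150 151 148 150 154 172 198 211 213 211 212 211 210
219 155 153 153 148 145 149 151 161 187 208 214 215 217 217 217 214 214 214 214 214 212 216 218 217 216 214 213 213 212 212 194 164 150 150 153 151 150 152 152 155 152 150 151 153 151 154 174 200 211 213 212 211 212 212
220 184 183 179 173 167 170 169 175 191 207 211 215 217 218 217 216 214 214 214 214 214 216 214 210 207 206 204 203 205 204 187 161 149 150 151 151 152 152 152 154 152 150 150 151 150 156 181 204 211 212 211 211 214 212
221 180 179 177 171 179 188 192 193 194 195 196 204 210 216 217 214 213 215 214 214 213 214 202 183 176 171 170 167 170 169 163 153 150 152 151 149 150 152 152 154 152 150 150 150 153 158 185 204 209 210 208 210 210 212
222 130 130 128 126 137 145 147 145 144 144 147 169 196 213 217 215 215 214 214 214 215 212 198 167 154 151 149 151 147 150 149 149 150 150 152 149 153 152 152 154 152 149 151 151 151 159 186 204 209 208 208 209 
[... 5883 characters left out ...]
  28  28  28  28  28  29  29  28  28  -1
233  57  57  57  57  57  57  56  57  57  57  57  57  30  18  18  20  19  19  19  18  21  25  23  24  25  23  23  25  23  24  25  23  25  26  29  28  28  28  28  29  27  28  28  29  29  29  29  29  30  29  29  29 203   0
234  57  58  58  60  58  57  58  59  58  58  58  58  58  19  19  19  19  18  19  19  24  24  23  24  24  22  22  23  23  23  24  23  26  26  27  28  28  29  29  29  28  29  28  29  28  28  28  28  28  29  29  29  28   1
235  59  60  59  60  60  59  59  59  60  60  60  60  60  19  18  19  19  19  18  19  19  23  24  24  24  24  23  22  23  24  24  23  26  26  27  28  29  28  27  29  28  29  28  28  28  28  28  30  28  28  27  28  29   0
```

```bash
python3 - <<'E'
from h import *
w=ld('wrist')
print(ray(w,316.3,228.2,.0285)*1000)
for v in(232,233):print(ray(w,320,v,.0235)*1000)
X=cloud(w);d=w['depth']
z=X[...,2]
b=(z>.026)&(z<.031)&(X[...,0]<.434)&(X[...,0]>.41);b[236:]=0
print('marker body',np.percentile(X[b]*1000,[1,99],axis=0))
p=(z>.027)&(z<.032)&(X[...,0]>.4435)&(X[...,0]<.468)&(abs(X[...,1]-.102)<.01);p[236:]=0
for a in range(444,462,3):
  q=p&(abs(X[...,0]*1000-a)<1.5)
  if q.any():print(a,np.percentile(X[q][:,1]*1000,[2,98]))
E
```

```text
[444.42587256 102.93896975  28.5       ]
[440.3877376  108.22731033  23.5       ]
[440.33233414 109.01297777  23.5       ]
marker body [[419.21249085 103.42913839  26.08782621]
 [432.18009038 108.82814534  29.47467968]]
444 [101.87141418 103.80872805]
447 [ 98.94218384 105.48974629]
450 [ 98.4702729  101.98437797]
453 [ 98.66291295 101.56887969]
456 [ 98.9554127  101.49332578]
459 [ 98.66637825 101.59631518]
```

The pointer tip is at y ≈ 102.8 and the marker point at about 108.4 in the same view (side 107.9, scene 108.8). I'll advance 5.5 mm.

>>> step_arm([
  {"tx": 0,"ty": 2,"tz": 0,"ax": 0,"ay": 0,"az": 0,"claw": -1},
  {"tx": 0,"ty": 2,"tz": 0,"ax": 0,"ay": 0,"az": 0,"claw": -1},
  {"tx": 0,"ty": 1.5,"tz": 0,"ax": 0,"ay": 0,"az": 0,"claw": -1},
  {"tx": 0,"ty": 0,"tz": 0,"ax": 0,"ay": 0,"az": 0,"claw": -1},
  {"tx": 0,"ty": 0,"tz": 0,"ax": 0,"ay": 0,"az": 0,"claw": -1},
])

```text
time_s: 19.6
tcp_pos: [0.4863, 0.1076, 0.0249]
eef_rot: [180.0, -0.0, -90.0]
contact_force: [-0.9, -2.7, 7.1]
gripper_width: 0.0327
```

```bash
python3 - <<'E'
from h import *
w=cap('wrist');X=cloud(w);z=X[...,2]
print(r.get_state()['tcp_pos'],r.get_state()['contact_force'],r.get_state()['gripper_width'])
u0,v0=proj(w,[.440,.108,.0285]).astype(int);print(u0,v0)
for v in range(v0-10,v0+10): print(v,' '.join('%2d'%min(99,x) for x in np.round(z[v,u0-15:u0+40]*1000)))
u,v=u0,v0
cv2.imwrite('pics/fin7.png',cv2.resize(w['image'][v-25:v+25,u-30:u+40],(770,550),interpolation=cv2.INTER_CUBIC))
b=(z>.026)&(z<.031)&(X[...,0]<.434)&(X[...,0]>.41)
print('body y',np.percentile(X[b]*1000,[1,99],axis=0))
p=(z>.027)&(z<.032)&(X[...,0]>.442)&(X[...,0]<.468)&(abs(X[...,1]-.108)<.01)
for a in range(444,462,3):
  q=p&(abs(X[...,0]*1000-a)<1.5)
  if q.any():print(a,np.percentile(X[q][:,1]*1000,[2,98]))
E
```

```text
[0.48634901 0.10760624 0.02488278] [-0.96370496 -2.31284624  7.42602594] 0.032843215218567604
322 227
217 19 18 19 19 20 19 20 19 19 18 20 19 19 19 19 18 18 18 18 19 19 18 19 18 18 18 19 20 18 18 19 18 19 19 19 19 20 19 19 18  0  1 -1  0  0  1  0  1  0  1 -1  0  0 -1  0
218 19 19 19 20 19 19 19 19 19 20 19 18 19 18 20 18 19 19 19 19 19 20 19 19 20 19 19 20 21 21 21 20 20 21 20 21 21 20 21 21 21 21  0  1  0  0 -1 -1  1  0 -1  1  0  0  0
219 18 19 19 20 19 18 19 18 19 18 18 18 19 19 19 19 20 18 20 19 20 22 22 19 20 20 22 22 22 23 22 22 23 23 23 24 22 23 23 22 22 23 22 22  0 -1 -1  1  0  1  1  1 -1  0  0
220 18 19 19 20 19 20 18 20 20 20 20 19 20 20 19 19 19 19 18 20 20 23 25 24 19 22 23 23 23 24 24 24 24 23 24 23 24 24 24 24 25 23 25 24 23 -1 -1  0 99 -1  0 -1  1 -1  0
221 19 19 19 19 19 19 19 18 20 19 19 20 20 20 20 19 19 19 20 22 23 23 24 24 23 22 24 24 24 26 27 26 27 26 27 25 25 26 25 26 27 26 27 26 26 -1  0  0  0 -1 -1  0 -1 -1  0
222 26 28 27 28 27 27 19 19 20 19 19 20 19 19 18 19 19 20 22 24 23 24 24 23 24 24 24 26 27 26 28 27 26 27 26 27 27 28 27 28 27 26 26 27 27 27  1  0  1  2
[... 1965 characters left out ...]
 28 28 29 29 28 28 28 28 28 28 29 29 28 29 28 28 28 -1 -1  0  0  0 -1  0  1  0
235 59 59 61 61 59 60 18 19 19 19 19 19 18 20 19 19 18 19 19 18 19 19 19 19 20 20 27 27 29 29 28 28 28 29 28 28 28 29 29 29 29 30 28 28 28 28 -1  0 -1  0 -1  0  0  0 -1
236 60 60 61 61 60 61 60 99 99 99 99 99 99 99 99 99 99 99 99 99 99 99 99 99 99 99 99 99 99 99 99 99 99 99 99 99 99 99 99 99 99 99 99 99 99 99 99 99 99 99 99 99 99 99 99
body y [[418.97636455 103.5890707   26.07640399]
 [432.09578136 113.69819326  29.40542682]]
444 [107.48862978 109.17939071]
447 [104.12440174 110.64034201]
450 [103.62246263 107.02205527]
453 [103.71845348 106.86228641]
456 [104.16686159 106.71441991]
459 [103.77261553 106.90777809]
```

View pics/fin7.png

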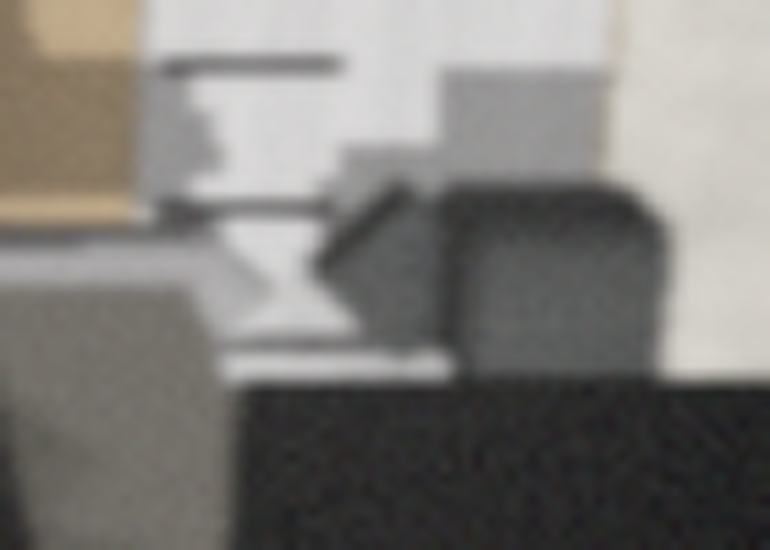

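The final view shows the pointer tip at about (272,292) and the marker point at about (315,268), nearly in line before parallax correction.

```bash
python3 - <<'E'
from h import *
w=ld('wrist');X=cloud(w);z=X[...,2]
for zz in(.028,.0295):print('ptr',ray(w,316.2,228.1,zz)*1000)
for v in(226.5,227):print('mark',ray(w,320.3,v,.0238)*1000)
# wedge symmetric mid by columns (cloud y), z 22.5..25.5
u0=307
for c in range(324,331):
  for nm,lo,hi in(('m',.0225,.0258),):
    vs=[v for v in range(217,236) if lo<z[v,c]<hi]
    print(c,vs[0],vs[-1],[round(float(ray(w,c,v,.0238)[1]*1000),1) for v in(vs[0]-.5,vs[-1]+.5)])
for c in range(312,317):
    vs=[v for v in range(217,236) if .0275<z[v,c]<.032];print(c,vs[0],vs[-1],[round(float(ray(w,c,v,.029)[1]*1000),1) for v in(vs[0]-.5,vs[-1]+.5)])
b=(z>.027)&(z<.0305)&(X[...,0]<.429)&(X[...,0]>.421)
print(np.percentile(X[b][:,1]*1000,[.5,2,50,98,99.5]))
E
```

```text
ptr [444.35734247 108.31734891  28.        ]
ptr [444.71565266 107.62145365  29.5       ]
mark [440.53053558 109.02574386  23.8       ]
mark [440.50325396 109.41257518  23.8       ]
324 225 230 [107.5, 112.1]
325 223 231 [105.9, 112.9]
326 222 232 [105.2, 113.7]
327 221 233 [104.4, 114.5]
328 220 234 [103.7, 115.3]
329 220 234 [103.7, 115.3]
330 220 233 [103.7, 114.5]
312 223 233 [103.7, 111.9]
313 225 232 [105.2, 111.2]
314 226 231 [105.9, 110.4]
315 227 230 [106.7, 109.7]
316 228 229 [107.4, 108.9]
[103.65452258 103.96989125 108.62015063 113.50970152 113.53644661]
```

In the same view, the wedge midline and the clip's edge put the marker at y ≈ 109.5, and the pointer at about 108.0. I'll advance 1.5 mm and re-check.

>>> step_arm([
  {"tx": 0,"ty": 1,"tz": 0,"ax": 0,"ay": 0,"az": 0,"claw": -1},
  {"tx": 0,"ty": 0.5,"tz": 0,"ax": 0,"ay": 0,"az": 0,"claw": -1},
  {"tx": 0,"ty": 0,"tz": 0,"ax": 0,"ay": 0,"az": 0,"claw": -1},
  {"tx": 0,"ty": 0,"tz": 0,"ax": 0,"ay": 0,"az": 0,"claw": -1},
])

```text
time_s: 20.05
tcp_pos: [0.4863, 0.109, 0.0249]
eef_rot: [180.0, -0.0, -90.0]
contact_force: [-1.7, -2.5, 7.1]
gripper_width: 0.0328
```

```bash
python3 - <<'E'
from h import *
w=cap('wrist');X=cloud(w);z=X[...,2]
s=r.get_state();print(s['tcp_pos'],s['contact_force'],s['gripper_width'])
def mid(lo,hi,zz,cols):
  for c in cols:
    vs=[v for v in range(208,236) if lo<z[v,c]<hi]
    if len(vs)>1:
      a=[float(ray(w,c,v,zz)[1]*1000) for v in(vs[0]-.5,vs[-1]+.5)];print(c,np.round(a,1),round(sum(a)/2,2))
print('marker');mid(.0225,.0258,.0238,range(323,331))
print('pointer');mid(.0275,.032,.029,range(312,317))
b=(z>.027)&(z<.0305)&(X[...,0]<.429)&(X[...,0]>.421)
print(np.percentile(X[b][:,1]*1000,[.5,50,99.5]))
for n in('scene','side'):
  k=cap(n);Y=cloud(k);J=(Y[...,:2]-[.535,-.004])*1000
  print(n,[np.median(Y[...,2][(abs(J[...,1]-y)<15)&(abs(J[...,0]-x)<6)&(k['depth']>0)&(Y[...,2]<.09)]).round(4) for y in(70,-110) for x in(40,75)])
E
```

```text
[0.48630345 0.1089809  0.02488257] [-0.45539087 -2.75394192  7.24281351] 0.03319028712913934
marker
323 [108.1 110.4] 109.27
324 [106.6 112. ] 109.28
325 [105.8 112.8] 109.28
326 [105.1 112.8] 108.9
327 [104.3 114.3] 109.3
328 [104.3 115.1] 109.7
329 [103.5 115.1] 109.32
330 [104.3 114.3] 109.3
pointer
312 [104.3 113.3] 108.83
313 [106.6 112.6] 109.57
314 [107.3 111.8] 109.56
315 [108.  111.1] 109.56
316 [108.8 110.3] 109.55
[103.79815558 109.38233447 115.30841705]
scene [np.float64(0.0287), np.float64(0.0281), np.float64(0.0284), np.float64(0.0295)]
side [np.float64(0.0288), np.float64(0.0275), np.float64(0.0287), np.float64(0.0278)]
```

The pointer (109.55) and marker (109.3–109.55) agree within 0.3 mm, the grip is held at 33 mm and both straps are shut. Handing in.

```bash
python3 -c "
from plant import r
print(r.close_job())"
```

```text
the job is handed in; nothing more can be done
None
```

Both straps are shut on their catches, and the gauge pointer is on the marker with the head still gripped and its button squeezed in. I handed the job in at about 20 s on the robot's clock; it gave no verdict.

**How it went**
- **Straps:** I pressed the left strap, then the right. The first presses never reached them, because the tips sat about 38 mm higher than the reported TCP height and the 19 mm overhang implied. I found this in the depth images and pressed both again before touching the gauge arm.
- **Gauge arm:** I gripped the head across x at 30 N, drew it out about 93 mm and stayed there.

**Last checks before handing in**
- **Straps:** both lie flat, with tops at 28–29 mm in the scene and side cameras, and stayed down after the gripper left them.
- **Button:** the opening is 33 mm, which means fully in. The arm slid freely, with a spring pull of about 2.5 N.
- **Alignment:** in the wrist view the pointer is at y ≈ 109.55 mm and the marker at 109.3–109.55 mm, so they agree to about 0.3 mm. Rougher earlier readings from the side and scene cameras put the marker at 107.9–108.8 mm. I trusted the close view, where both are seen together.
- **Forces:** the sensor read a steady upward 7 N or so while gripping, which I could not fully explain. It is well within the limits.
- **Loose things:** I touched none of them on purpose, but I did not measure them again at the end.

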